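Stand the frosted panel in the night lamp, unlock it and switch it on

TASK

Get the night lamp going: take the frosted panel from its bamboo stand and lower it gently into the slot of the lamp base, fully down and upright. Then slide the orange lock tab fully aside from the blue button, press the button fully in and let it spring back, and leave the lock open and the panel standing in the lamp. Do not disturb the figurine, chopstick holder, tin or marble dish.

Things in the scene. Friction and masses are not known exactly. Their poses are not given: they have to be found in the camera images.
- panel_mid (a point): centre of the loose frosted pale-blue plastic panel, 120 mm wide (y), 140 mm tall (z, foot to arched top, foot and top 70 mm from here), 8 mm thick (x), about 0.15 kg; lower 80 mm rectangular, top a half circle of 60 mm radius; moon and hills on both faces. Starts in the stand leaning 30 degrees from vertical, top towards the robot. Fits the lamp either way round
- stand: fixed bamboo stand, base 110 x 150 x 12 mm, origin at the centre of its underside, z up, -x roughly to the robot. Backrest sloped 30 degrees (top to -x) behind the panel's lower 80 mm; a parallel lip on the other side holds its lowest 24 mm with 2.5 mm play, so it comes out along its own slope. The panel's foot is 24 mm above the cabinet, 15 mm to +x of the origin
- lamp: fixed white lamp base, 100 mm deep (x), 170 wide (y), 58 high, origin at the centre of its underside, z up. The grey control face on its -x side, roughly facing the robot, slopes 30 degrees from horizontal, from 29 mm high at the front up to the flat deck: outward normal (-0.5, 0, 0.866), up-slope direction (0.866, 0, 0.5) in lamp axes
- slot (a point): centre of the slot's mouth in the lamp's deck, 58 mm above the cabinet, lamp's axes. Slot 11 mm wide (x), 123 mm long (y), 28 mm deep with a flat floor, mouth chamfered 3 mm. With the panel home, its centre is 42 mm above this point
- tab_rib (a point): centre of the orange lock tab's thumb rib; axes: x up the slope, y the slide direction (lamp's y), z out of the face. Rib 30 (x) x 12 (y) x 20 mm (z); its top is 10 mm, the control face 11.5 mm from here along z. A flat tongue, upper side 6 mm off the face, runs from the rib to -y under the button's cap; 47 mm free between rib and cap when locked
- tab (a joint): slide of the lock tab in m: about 0 locked (the tongue lies under the cap and the button cannot go in), 0.020 fully open, moving towards the lamp's +y, away from the button; friction about 1.5 N, it stays where it is left
- button_top (a point): centre of the upper face of the blue round button cap, 34 mm diameter, 16.5 mm out of the control face, 70 mm to -y of the rib's centre when locked; axes as tab_rib. Pressed along -z, so 30 degrees from vertical; the seated panel rises close beside it, to +x
- button (a joint): button travel in m: 0 out, 0.006 fully in; a spring takes about 1.7 N to start and 5 N fully in, and it springs back
- buddha: seated ceramic figurine, loose, 88 mm diameter, 126 mm tall, origin at the centre of its underside; leave alone
- chopstick_holder: bamboo cup with chopsticks, loose, 72 mm diameter, cup 120 mm and sticks 225 mm tall, origin at the centre of its underside; leave alone
- tin: round steel tin with closed lid, loose, 93 mm diameter, 73 mm tall, origin at the centre of its underside; leave alone
- marble_dish: small blue dish holding a green glass marble, loose, 72 mm diameter, 29 mm tall, origin at the centre of its underside; leave alone
There are look-alikes about, which are no part of the job. Of the things that look like the part that bears panel_mid, the middle-sized one is meant. Leave any pink look-alike of the lamp alone.

How it is judged:
On the way, in this order (a step that is already met when the one before it is completed fails the run):
1. the panel stands in the lamp's slot, fully down and upright (z of panel_mid in the frame of slot below 0.046 m and horizontal distance between panel_mid and slot below 0.012 m and angle between panel_mid's own z axis and vertical below 0.14 rad), for 0.2 s.
2. the lock tab is slid aside (value of joint tab above 0.014 m), for 0.1 s.
3. the button is pressed in (value of joint button above 0.0045 m), for 0.05 s.
At the end, for the whole second after the job is handed in: the panel stands at rest in the lamp's slot, within 4 mm of fully down, within 12 mm of the slot's centre at half height and within 8 degrees of upright; the lock tab is at least 14 mm open; the button has sprung back to within 2 mm of out (all of step 1 and linear speed of panel below 0.02 m/s and value of joint tab above 0.014 m and value of joint button below 0.002 m); the robot touches nothing.
It fails at once if the panel drops into the slot (faster than 0.4 m/s) instead of being lowered (z of panel_mid in the frame of slot below 0.066 m and horizontal distance between panel_mid and slot below 0.02 m and linear speed of panel above 0.4 m/s).
It fails at once if the figurine, chopstick holder, tin or marble dish is moved more than 15 mm (distance of any of buddha, chopstick_holder, tin, marble_dish from where it was at the start of the episode above 0.015 m).
It also fails if it takes over 58 s, if anything falls off the work surface, if the arm or the gripper's body presses on something with over 40 N, if the wrist force passes 120 N, or if a joint passes its speed limit or range.

ROBOT

A 7-joint arm with a two-finger parallel gripper is mounted at the origin on the work surface. World frame = base frame: x ahead of the robot, y to its left, z up, the work surface at z = 0. Lengths are in m, angles in rad, forces in N, time in s.
With the tool pointing down it reaches from about 0.4 to 0.85 m from the base axis. Payload 10.4 kg.
Tool frame: the origin (TCP) lies on the front face of the gripper's body, between the roots of the fingers; the fingertips stand 70 mm ahead of it and the grasp point (between the pads) lies 51 mm ahead of it (grasp_offset is the distance from the TCP to the grasp point, in m); z points along the fingers, y is the direction in which the jaws open and shut (so a half turn about z gives the same grasp; the last joint's range is limited). The gripper opens to 87 mm and grips with 3 to 60 N. Pads are 19 mm wide; open, the fingers measure 117 mm over their backs; the gripper's body (75 mm by 190 mm) begins 51 mm behind the grasp point.
Start: joints at [1.165, 0.332, -0.065, 1.46, 0.022, 1.35, -0.088], TCP at [0.233, -0.58, 0.292] pointing down, gripper open.
Joint ranges: [-2.6, 2.6], [-0.5, 2.12], [-1.47, 1.34], [0.16, 2.42], [-1.27, 4.41], [0.06, 2.06], [-2.6, 2.6]. Speed limits (rad/s): [2.22, 2.22, 2.79, 2.79, 3.14, 3.14, 3.14].

INTERFACE

Orientations are given as a unit quaternion [x, y, z, w].
In Python, from bench import * gives the robot as it stands. The module is installed in compiled form; this text tells all that it offers.
- The arm moves only by the tool arm_command, never from a script. Its argument "commands" is a list of rows, each a list of 3 entries, a list of its own where there are three numbers: the opening in per cent of the stroke, from 0 (shut) to 100 (fully open), then the shift along the tool's x, y, z in m, then the turn, a rotation vector about the tool's x, y, z in rad. A call has exactly 10 rows; each row is the pose to reach, as a shift and turn from the pose commanded when the call began, along the tool's axes at that moment; what a row does not reach only later rows make up. A row lasts 1/12 s, in which the tool goes at most 41.7 mm and 7.16 degrees, less where a joint would pass 70% of its speed; a pose out of reach is approached as far as the arm can. A call with a gripper value outside its range is refused whole. The fingers move at their own pace and stop on an object; "squeeze" is the grip in N (left out, the last holds). Time passes only in rows, so rows that repeat a pose let the fingers close, or fill a call up. It gives the time, the measured TCP pose, the force and the opening at its end, in the units of the state.
- read_state(): the state, without advancing time (a new reading comes with each control period).
- camera(name): name is "scene" or "top"; returns a dict with "pixels" (480x640x3 uint8, red, green, blue), "fx", "fy", "cx", "cy" (pixels), "dist_coeffs" ([k1, k2, p1, p2, k3] as OpenCV has them; the pictures are not rectified), "rvec" (rotation vector, rad) and "tvec" (3), from world to camera coordinates, as OpenCV has them. Camera axes: x right, y down, z forward; pixel columns grow to the right and rows downward; lengths in m; the calibration is good to about 2 mm. A picture is of the moment at which its call begins. There is no depth.
- close_job(): hands the job in, once; it reports no verdict.
The state is a dict: "time": time; "joint_positions": joint angles; "joint_vel": joint speeds; "joint_torque": joint torques, N m; "ee_pos": TCP position; "eef_rot": TCP orientation; "ft_force": force on the tool from outside, world axes, zero at the start; "torque": the same for the moment, N m; "width": finger opening in m.
Only numpy, scipy, OpenCV 4.12 (cv2) and the standard library are available. Lean on these libraries where they do the work, as an engineer would, in place of code of your own. Each camera call takes 0.05 s, during which the arm holds its last target.

## Working session

There is one attempt and no reset: what is moved stays moved. The work goes in short steps, Python scripts to look and compute and a tool call to move; the robot and the scene stay as the last step left them, time stands still between calls to the robot, and variables do not carry over. Pictures are saved under pics/ and viewed, and the job is handed in when it is done.

Besides the shell and the picture viewer there is one more tool, called after ">>>" as name([rows], argument=value, ...), one row to a line, values as JSON. arm_command: Moves the arm, as the interface text tells. Its arguments: {"type":"object","properties":{"commands":{"type":"array","items":{"type":"array"}},"squeeze":{"type":"number"}},"required":["commands"]}

```bash
mkdir -p pics; python3 - <<'E'
from bench import *
import cv2
s=read_state()
for k,v in s.items(): print(k,v)
for n in("scene","top"):
    c=camera(n); cv2.imwrite(f"pics/{n}0.png",c["pixels"][:,:,::-1])
    print(n,{k:v for k,v in c.items() if k!="pixels"})
E
```

```text
time 0.0
joint_positions [ 1.16540926  0.33286522 -0.06468585  1.46095924  0.02162861  1.3498857
 -0.08845959]
joint_vel [-0.00216645 -0.00055887 -0.00036176  0.00037032 -0.00174082 -0.00068401
  0.0002276 ]
joint_torque [ 4.06031450e-04 -6.23261261e+01  2.49360991e-02 -3.89886618e+01
 -6.12301799e-02  3.98754480e-02  1.62332553e-04]
ee_pos [ 0.23331692 -0.57950324  0.29144944]
eef_rot [ 9.81734651e-01  1.90253964e-01 -1.83337914e-04 -6.86598589e-04]
ft_force [-0.65160522  0.16834622  0.09530571]
torque [ 0.00457115 -0.02475745  0.00612928]
width 0.08705220752471411
scene {'fx': 500.8608108166093, 'fy': 500.8608108166093, 'cx': 320.71866306008025, 'cy': 242.97863811548632, 'dist_coeffs': array([-0.01156716,  0.        ,  0.        ,  0.        ,  0.        ]), 'rvec': array([ 1.28361156,  2.13557041, -1.06030074]), 'tvec': array([ 0.24885206, -0.24192581,  1.64159074])}
top {'fx': 490.0610402408097, 'fy': 490.0610402408097, 'cx': 319.795483660089, 'cy': 237.85831416922971, 'dist_coeffs': array([0.02650146, 0.        , 0.        , 0.        , 0.        ]), 'rvec': array([ 2.16402942, -2.13531134,  0.13377229]), 'tvec': array([-0.00353719,  0.55402674,  1.11227898])}
```

View pics/scene0.png

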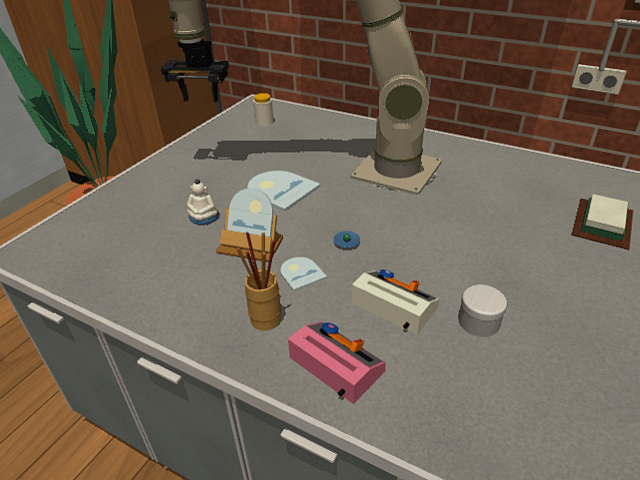

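View pics/top0.png

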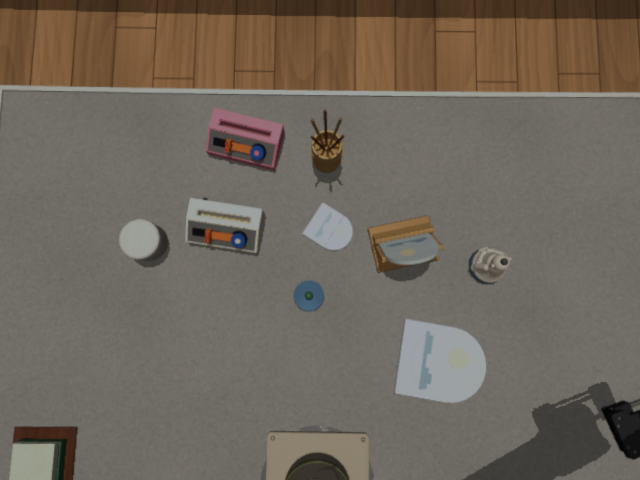

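Panel candidates in the top view are the small flat one (330,228), the one in the stand (408,248) and the large flat one (440,362). The one in the stand is mid-sized and leans in the bamboo stand, so it is the one meant. The lamp is the white one (225,225), not the pink one (245,138). I'll enlarge both to confirm.

```bash
python3 - <<'E'
import cv2
t=cv2.imread("pics/top0.png"); s=cv2.imread("pics/scene0.png")
def crop(im,x,y,w,h,k,n): cv2.imwrite(f"pics/{n}.png",cv2.resize(im[y:y+h,x:x+w],None,fx=k,fy=k,interpolation=cv2.INTER_CUBIC))
crop(t,355,205,100,75,8,"t_stand"); crop(t,175,190,100,75,8,"t_lamp")
crop(s,200,175,100,90,6,"s_stand"); crop(s,340,255,110,82,7,"s_lamp")
E
```

```text
(no output)
```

View pics/t_stand.png

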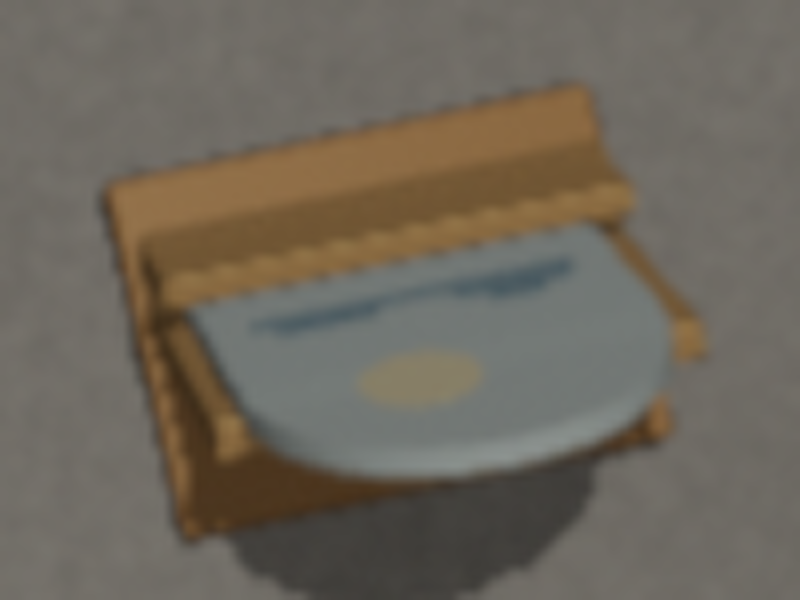

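View pics/t_lamp.png

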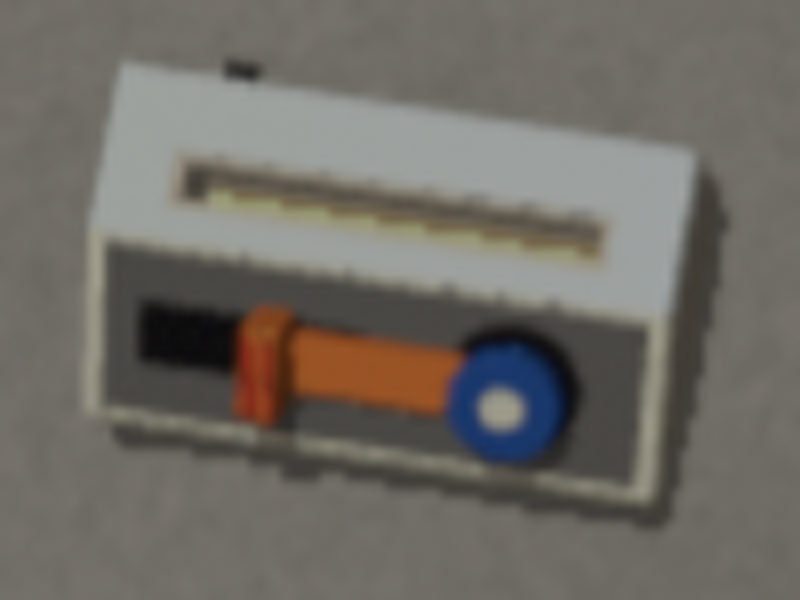

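View pics/s_stand.png

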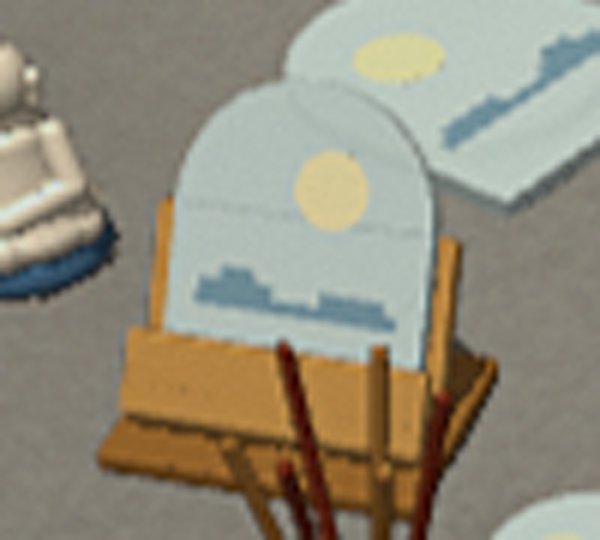

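View pics/s_lamp.png

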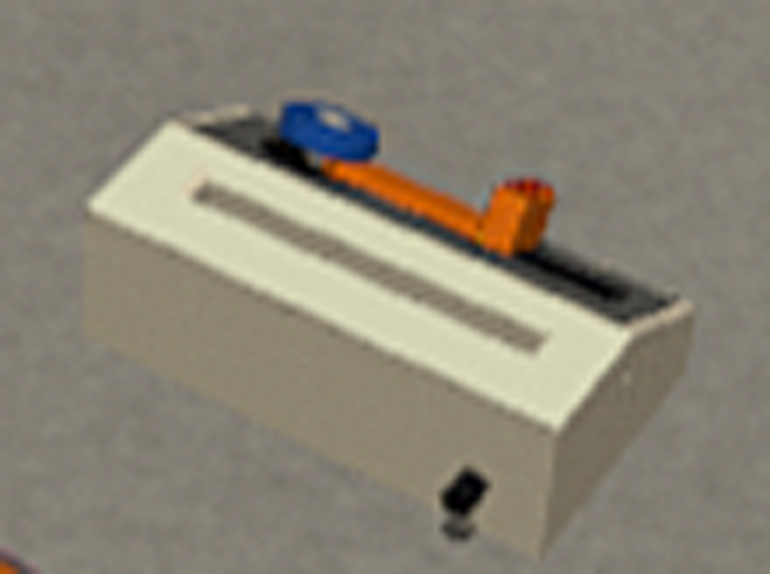

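The crops show the moon-and-hills panel in the bamboo stand, and the white lamp with its orange tab and blue button on the grey face. Next I fit both poses from these pixels.

```bash
cat > h.py <<'E'
import numpy as np, cv2
from scipy.optimize import least_squares
from scipy.spatial.transform import Rotation as R
from bench import *
CAL={n:camera(n) for n in("scene","top")} if False else {}
def cal(n):
    if n not in CAL:
        d={"scene":(500.8608108166093,320.71866306008025,242.97863811548632,[-0.01156716,0,0,0,0],[1.28361156,2.13557041,-1.06030074],[0.24885206,-0.24192581,1.64159074]),
           "top":(490.0610402408097,319.795483660089,237.85831416922971,[0.02650146,0,0,0,0],[2.16402942,-2.13531134,0.13377229],[-0.00353719,0.55402674,1.11227898])}[n]
        CAL[n]=(np.array([[d[0],0,d[1]],[0,d[0],d[2]],[0,0,1]]),np.array(d[3],float),np.array(d[4]),np.array(d[5]))
    return CAL[n]
def proj(n,P):
    K,D,r,t=cal(n); return cv2.projectPoints(np.atleast_2d(P).astype(float),r,t,K,D)[0][:,0]
def uncrop(p,x0,y0,k): p=np.array(p,float); return (p+.5)/k-.5+[x0,y0]
def pose(x,y,yaw,P): P=np.atleast_2d(P); return P@R.from_euler('z',yaw).as_matrix().T+[x,y,0]
E
cat > fit.py <<'E'
from h import *
# lamp
L=[[.05,.085,.058],[.05,-.085,.058],[.0002,-.085,.058],[.0002,.085,.058],[-.05,.085,.029],[-.05,-.085,.029]]
lt=uncrop([(122,62),(695,150),(665,318),(92,232),(88,412),(650,500)],175,190,8)
ls=uncrop([(555,430),(90,207),(172,122),(635,325)],340,255,7); Ls=[L[0],L[1],L[2],L[3]]
st=uncrop([(172,152),(608,215),(600,268),(170,203)],175,190,8)
ss=uncrop([(190,185),(550,335)],340,255,7)
bt=uncrop([(508,402)],175,190,8); bs=uncrop([(330,120)],340,255,7)
def slot(sx,sy): return [[sx+a*.0085,sy+b*.0645,.058] for a,b in((1,1),(1,-1),(-1,-1),(-1,1))]
n=np.array([-.5,0,.866]);u=np.array([.866,0,.5])
def btn(s,y): return np.array([-.05,0,.029])+s*u+[0,y,0]+.0165*n
def fl(p):
    x,y,w,sx,sy,s,by=p; S=slot(sx,sy)
    e=[proj('top',pose(x,y,w,L))-lt,proj('scene',pose(x,y,w,Ls))-ls,proj('top',pose(x,y,w,S))-st,
       proj('scene',pose(x,y,w,[[sx-.0085,sy-.0645,.058],[sx-.0085,sy+.0645,.058]]))-ss,
       proj('top',pose(x,y,w,btn(s,by)))-bt,proj('scene',pose(x,y,w,btn(s,by)))-bs]
    return np.vstack(e).ravel()
r=least_squares(fl,[.5,.2,-.15,.025,0,.029,-.035],loss='soft_l1',f_scale=.7)
p=r.x;print("lamp",p.round(4));print(fl(p).reshape(-1,2).round(1).tolist())
print("slot",pose(*p[:3],[p[3],p[4],.058]),"btn",pose(*p[:3],btn(p[5],p[6])),"rib",pose(*p[:3],btn(p[5],p[6]+.07)-.005*n))
# stand
B=[[.055,.075,.012],[.055,-.075,.012],[-.055,-.075,.012],[-.055,.075,.012]]
tt=uncrop([(108,188),(590,85),(665,435),(185,538)],355,205,8)
su=np.array([-.5,0,.866]);f=np.array([.015,0,.024])
nn=np.array([.866,0,.5])
def pan(py,h,y,t=.004): return f+[0,py,0]+su*h+[0,y,0]+nn*t
ps=uncrop([(163,330),(422,368),(178,200),(435,230)],200,175,6)
pa=uncrop([(330,79)],200,175,6)
def fs(q):
    x,y,w,py=q
    e=[proj('top',pose(x,y,w,B))-tt]
    a=proj('scene',pose(x,y,w,[pan(py,.03,-.06),pan(py,.03,.06),pan(py,.08,-.06),pan(py,.08,.06)]))-ps
    ap=proj('scene',pose(x,y,w,pan(py,.14,0)))-pa
    a[:,1]=0; ap[:,0]=0
    return np.vstack(e+[a,ap]).ravel()
r=least_squares(fs,[.5,-.17,.2,0],loss='soft_l1',f_scale=.7)
q=r.x;print("stand",q.round(4));print(fs(q).reshape(-1,2).round(1).tolist())
print("mid",pose(*q[:3],pan(q[3],.07,0,0)),"apex",pose(*q[:3],pan(q[3],.14,0,0)))
for nme,k in(("top",None),("scene",None)):
    im=cv2.imread(f"pics/{nme}0.png")
    arc=[(.0,-.06),(.08,-.06)]+[(.08+.06*np.sin(a),-.06*np.cos(a)) for a in np.linspace(0,np.pi,25)]+[(.0,.06)]
    im=cv2.resize(im,None,fx=4,fy=4,interpolation=cv2.INTER_CUBIC)
    def dr(P,c,cl=True): cv2.polylines(im,[np.round(((proj(nme,P)+.5)*4-.5)*8).astype(int)],cl,c,1,cv2.LINE_AA,3)
    dr(pose(*q[:3],B),(0,255,0)); dr(np.vstack([pose(*q[:3],pan(q[3],h,yy)) for h,yy in arc]),(0,0,255))
    dr(pose(*p[:3],L[:4]),(0,255,0)); dr(pose(*p[:3],slot(p[3],p[4])),(0,0,255))
    dr(pose(*p[:3],[L[3],L[4],L[5],L[2]]),(255,0,255))
    c=btn(p[5],p[6]); dr(pose(*p[:3],[c+.017*(np.cos(a)*u+np.sin(a)*np.array([0,1,0])) for a in np.linspace(0,6.28,24)]),(0,255,255))
    rb=btn(p[5],p[6]+.07)+.005*n
    dr(pose(*p[:3],[rb+.015*a*u+[0,.006*b,0] for a,b in((1,1),(1,-1),(-1,-1),(-1,1))]),(255,255,0))
    a,b=((350,200),(170,185)) if nme=="top" else ((200,170),(340,250))
    o=[im[yy*4:yy*4+340,xx*4:xx*4+400] for xx,yy in(a,b)]
    cv2.imwrite(f"pics/ov_{nme}.png",np.hstack(o))
E
python3 fit.py
```

```text
lamp [ 0.5817  0.2294 -0.1382  0.0195  0.0011  0.0312 -0.0432]
[[0.2, -0.2], [0.7, -0.4], [0.9, -0.4], [-0.0, -0.6], [-0.1, -0.2], [0.8, -0.4], [1.8, -1.0], [0.4, -0.9], [0.6, -0.7], [1.3, 0.3], [0.5, -1.0], [0.8, -0.6], [0.6, -0.1], [-0.6, -0.3], [3.5, -3.5], [3.0, -1.9], [0.3, -0.3], [0.7, -1.2]]
slot [[0.60111227 0.22776715 0.058     ]] btn [[0.5447793  0.19085124 0.05888886]] rib [[0.55689995 0.2598392  0.05455886]]
stand [ 0.5469 -0.1948  0.2198 -0.003 ]
[[-0.7, -0.7], [0.1, -0.5], [1.5, 0.4], [-0.3, 0.4], [0.6, 0.0], [-0.0, 0.0], [-0.2, 0.0], [-0.2, 0.0], [0.0, -0.4]]
mid [[ 0.52803032 -0.20216512  0.08462   ]] apex [[ 0.49387252 -0.20979692  0.14524   ]]
```

View pics/ov_top.png

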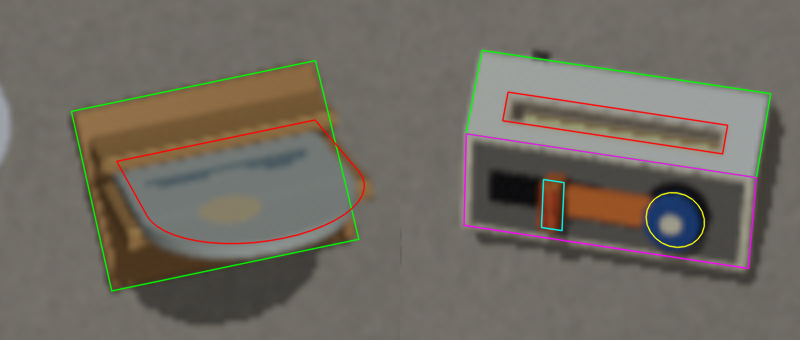

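View pics/ov_scene.png

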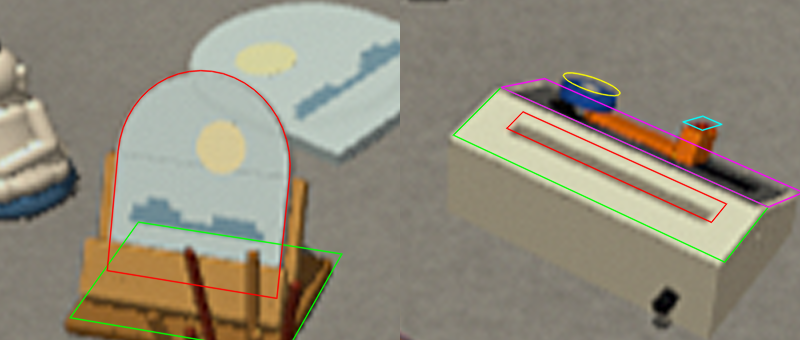

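```bash
cat >> h.py <<'E'
def tgt_move(pos,Rm,verbose=True,s=None):
    s=s or read_state(); p0=np.array(s["ee_pos"]); R0=R.from_quat(s["eef_rot"]).as_matrix()
    d=R0.T@(np.array(pos)-p0); rv=R.from_matrix(R0.T@Rm).as_rotvec()
    print("t",round(s["time"],2),"tcp",p0.round(4),"shift",d.round(4),"turn",rv.round(4),"|d|",round(np.linalg.norm(d),3),"ang",round(np.degrees(np.linalg.norm(rv)),1))
    return d,rv
def rows(d,rv,g,n=10,hold=0):
    print([[g,[round(float(v),4) for v in d*(i/n)],[round(float(v),3) for v in rv*(i/n)]] for i in range(1,n+1)])
Zr=lambda w:R.from_euler('z',w).as_matrix()
TILT=np.array([[0,.866025,.5],[1,0,0],[0,.5,-.866025]])   # cols: tool x=+y, y=nn, z=-su (stand axes)
E
python3 - <<'E'
from h import *
q=[.5469,-.1948,.2198]; W=Zr(q[2])
for h in(.244,.164):
    P=pose(*q,[.015-.5*h,-.003,.024+.866*h])[0]; print(P)
    d,rv=tgt_move(P,W@TILT)
    if h>.2: rows(d,rv,100)
# others on table plane z=0
for nme,(u,v) in dict(bud=(488,266),tin=(142,243),dish=(309,296),chop=(327,158)).items():
    K,D,r,t=cal('top'); Rm=cv2.Rodrigues(r)[0]; c=-Rm.T@t
    a=cv2.undistortPoints(np.array([[[u,v]]],float),K,D)[0,0]; ray=Rm.T@[a[0],a[1],1]; print(nme,(c-ray*c[2]/ray[2]).round(3))
E
```

```text
[ 0.44312841 -0.22105751  0.235304  ]
t 0.1 tcp [ 0.2334 -0.5795  0.2915] shift [ 0.3285 -0.2541  0.0565] turn [-0.4345  0.3671 -1.3735] |d| 0.419 ang 85.2
[[100, [0.0328, -0.0254, 0.0057], [-0.043, 0.037, -0.137]], [100, [0.0657, -0.0508, 0.0113], [-0.087, 0.073, -0.275]], [100, [0.0985, -0.0762, 0.017], [-0.13, 0.11, -0.412]], [100, [0.1314, -0.1016, 0.0226], [-0.174, 0.147, -0.549]], [100, [0.1642, -0.127, 0.0283], [-0.217, 0.184, -0.687]], [100, [0.1971, -0.1525, 0.0339], [-0.261, 0.22, -0.824]], [100, [0.2299, -0.1779, 0.0396], [-0.304, 0.257, -0.961]], [100, [0.2628, -0.2033, 0.0452], [-0.348, 0.294, -1.099]], [100, [0.2956, -0.2287, 0.0509], [-0.391, 0.33, -1.236]], [100, [0.3285, -0.2541, 0.0565], [-0.435, 0.367, -1.374]]]
[ 0.48216605 -0.21233613  0.166024  ]
t 0.1 tcp [ 0.2334 -0.5795  0.2915] shift [ 0.368  -0.2475  0.1258] turn [-0.4345  0.3671 -1.3735] |d| 0.461 ang 85.2
bud [ 0.496 -0.398  0.   ]
tin [0.541 0.433 0.   ]
dish [0.419 0.028 0.   ]
chop [ 0.758 -0.011  0.   ]
```

>>> arm_command([
  [100,[0.02,-0.016,0.003],[-0.03,0.025,-0.09]],
  [100,[0.05,-0.039,0.007],[-0.065,0.055,-0.2]],
  [100,[0.08,-0.062,0.012],[-0.1,0.085,-0.31]],
  [100,[0.11,-0.085,0.017],[-0.135,0.115,-0.42]],
  [100,[0.14,-0.108,0.022],[-0.17,0.145,-0.53]],
  [100,[0.17,-0.131,0.027],[-0.205,0.175,-0.64]],
  [100,[0.2,-0.154,0.032],[-0.24,0.205,-0.75]],
  [100,[0.23,-0.178,0.037],[-0.275,0.235,-0.86]],
  [100,[0.26,-0.2,0.042],[-0.31,0.265,-0.97]],
  [100,[0.28,-0.217,0.046],[-0.34,0.29,-1.07]],
], squeeze=25)

```text
time: 0.93
ee_pos: [0.4132, -0.2708, 0.2458]
eef_rot: [0.722, 0.658, 0.166, 0.132]
ft_force: [-0.1, 0.2, -0.8]
width: 0.0874
```

```bash
python3 - <<'E'
from h import *
q=[.5469,-.1948,.2198]; W=Zr(q[2])
P=pose(*q,[.015-.5*.244,-.003,.024+.866*.244])[0]
s=read_state();print(s["joint_positions"].round(2))
rows(*tgt_move(P,W@TILT),100)
E
```

```text
[ 1.02 -0.08 -0.36  2.07 -0.41  0.86  0.79]
t 0.93 tcp [ 0.4132 -0.2708  0.2458] shift [0.0511 0.0179 0.0233] turn [-0.0907  0.0779 -0.2958] |d| 0.059 ang 18.3
[[100, [0.0051, 0.0018, 0.0023], [-0.009, 0.008, -0.03]], [100, [0.0102, 0.0036, 0.0047], [-0.018, 0.016, -0.059]], [100, [0.0153, 0.0054, 0.007], [-0.027, 0.023, -0.089]], [100, [0.0204, 0.0072, 0.0093], [-0.036, 0.031, -0.118]], [100, [0.0256, 0.009, 0.0116], [-0.045, 0.039, -0.148]], [100, [0.0307, 0.0108, 0.014], [-0.054, 0.047, -0.177]], [100, [0.0358, 0.0126, 0.0163], [-0.064, 0.055, -0.207]], [100, [0.0409, 0.0144, 0.0186], [-0.073, 0.062, -0.237]], [100, [0.046, 0.0162, 0.0209], [-0.082, 0.07, -0.266]], [100, [0.0511, 0.0179, 0.0233], [-0.091, 0.078, -0.296]]]
```

>>> arm_command([
  [100,[0.008,0.003,0.004],[-0.014,0.012,-0.045]],
  [100,[0.016,0.006,0.008],[-0.028,0.024,-0.09]],
  [100,[0.024,0.009,0.011],[-0.042,0.036,-0.14]],
  [100,[0.032,0.012,0.015],[-0.056,0.048,-0.185]],
  [100,[0.04,0.014,0.018],[-0.07,0.06,-0.23]],
  [100,[0.046,0.016,0.021],[-0.082,0.07,-0.27]],
  [100,[0.051,0.018,0.023],[-0.091,0.078,-0.296]],
  [100,[0.051,0.018,0.023],[-0.091,0.078,-0.296]],
  [100,[0.051,0.018,0.023],[-0.091,0.078,-0.296]],
  [100,[0.051,0.018,0.023],[-0.091,0.078,-0.296]],
])

```text
time: 1.77
ee_pos: [0.4422, -0.2248, 0.236]
eef_rot: [0.607, 0.751, 0.201, 0.162]
ft_force: [-0.3, 0.4, 0.4]
width: 0.0871
```

```bash
python3 - <<'E'
from h import *
q=[.5469,-.1948,.2198]; W=Zr(q[2])
s=read_state();print(s["joint_positions"].round(2))
P=pose(*q,[.015-.5*.164,-.003,.024+.866*.164])[0]
tgt_move(P,W@TILT)
for n in("top","scene"):
    c=camera(n)["pixels"][:,:,::-1]
    x,y=(330,170) if n=="top" else (170,110)
    cv2.imwrite(f"pics/{n}1.png",cv2.resize(c[y:y+150,x:x+160],None,fx=4,fy=4,interpolation=cv2.INTER_CUBIC))
E
```

```text
[ 0.97 -0.08 -0.37  2.12 -0.57  0.8   1.15]
t 1.77 tcp [ 0.4422 -0.2248  0.236 ] shift [0.0037 0.0012 0.0815] turn [-0.0015  0.0028 -0.008 ] |d| 0.082 ang 0.5
```

View pics/top1.png

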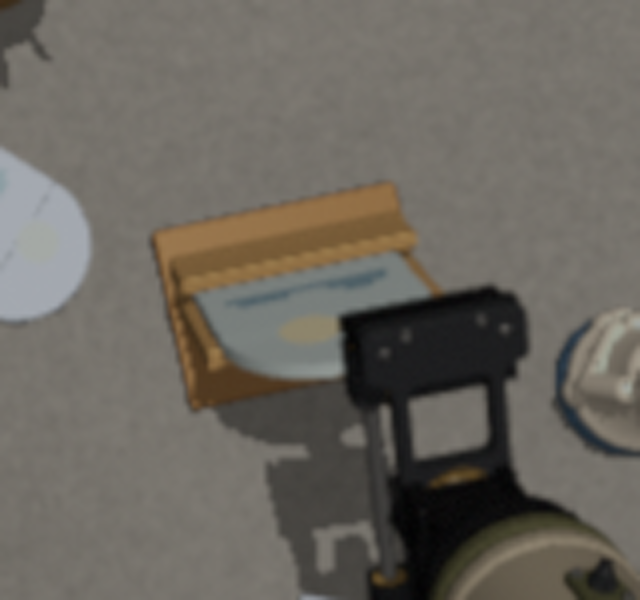

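View pics/scene1.png

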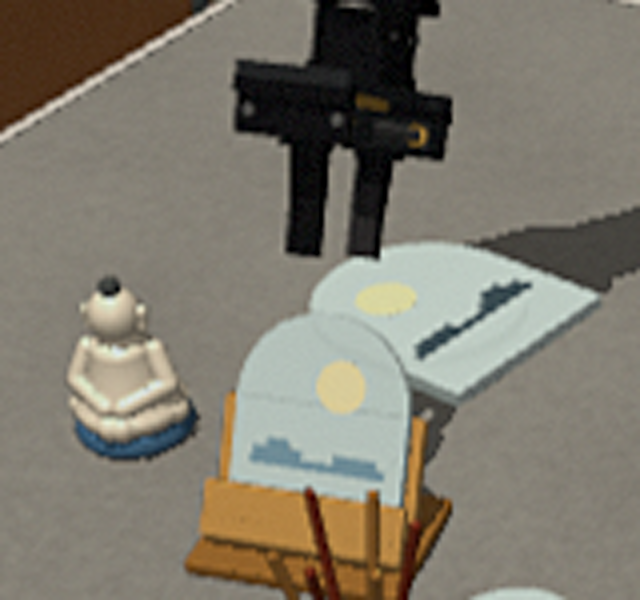

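```bash
python3 - <<'E'
from h import *
s=read_state();p=np.array(s["ee_pos"]);M=R.from_quat(s["eef_rot"]).as_matrix();print(M.round(3))
q=[.5469,-.1948,.2198]
for n,o in(("top",(330,170)),("scene",(170,110))):
    P=[p]+[p+M@[0,a,.07] for a in(-.0435,.0435)]
    P+=[pose(*q,[.015-.5*h,-.003,.024+.866*h])[0] for h in(.14,.107)]
    print(n,((proj(n,P)-o)*4).round(0).tolist())
E
```

```text
[[-0.21   0.847  0.488]
 [ 0.978  0.181  0.106]
 [ 0.001  0.499 -0.867]]
top [[434.0, 455.0], [398.0, 467.0], [382.0, 316.0], [363.0, 363.0], [345.0, 338.0]]
scene [[344.0, 144.0], [358.0, 254.0], [306.0, 253.0], [332.0, 309.0], [327.0, 360.0]]
```

The fingers straddle the panel plane: fingertips at (305,252) and (365,255) in the scene crop, with the panel apex at (325,312) below them. I advance along the slope.

>>> arm_command([
  [100,[0.002,0.0,0.008],[0,0,-0.004]],
  [100,[0.004,0.001,0.018],[0,0.002,-0.008]],
  [100,[0.005,0.001,0.028],[0,0.002,-0.008]],
  [100,[0.005,0.001,0.038],[0,0.002,-0.008]],
  [100,[0.005,0.001,0.048],[0,0.002,-0.008]],
  [100,[0.005,0.001,0.058],[0,0.002,-0.008]],
  [100,[0.005,0.001,0.067],[0,0.002,-0.008]],
  [100,[0.005,0.001,0.075],[0,0.002,-0.008]],
  [100,[0.005,0.001,0.081],[0,0.002,-0.008]],
  [100,[0.005,0.001,0.081],[0,0.002,-0.008]],
])

```text
time: 2.7
ee_pos: [0.4818, -0.2102, 0.1651]
eef_rot: [0.604, 0.754, 0.202, 0.161]
ft_force: [-0.0, -0.0, -0.6]
width: 0.0873
```

```bash
python3 - <<'E'
from h import *
q=[.5469,-.1948,.2198]; W=Zr(q[2])
s=read_state();print(s["ft_force"],s["width"])
P=pose(*q,[.015-.5*.164,-.003,.024+.866*.164])[0]
tgt_move(P,W@TILT)
for n in("top","scene"):
    c=camera(n)["pixels"][:,:,::-1]
    x,y=(330,170) if n=="top" else (170,130)
    cv2.imwrite(f"pics/{n}2.png",cv2.resize(c[y:y+150,x:x+160],None,fx=4,fy=4,interpolation=cv2.INTER_CUBIC))
E
```

```text
[-0.02206116 -0.01505136 -0.64323567] 0.08732588995624563
t 2.7 tcp [ 0.4818 -0.2102  0.1651] shift [-0.0022  0.0004 -0.0008] turn [-0.0019 -0.0012  0.0008] |d| 0.002 ang 0.1
```

View pics/scene2.png

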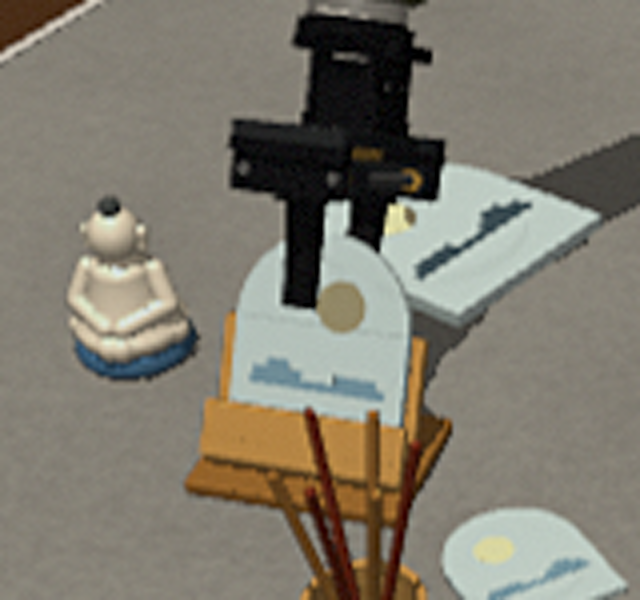

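View pics/top2.png

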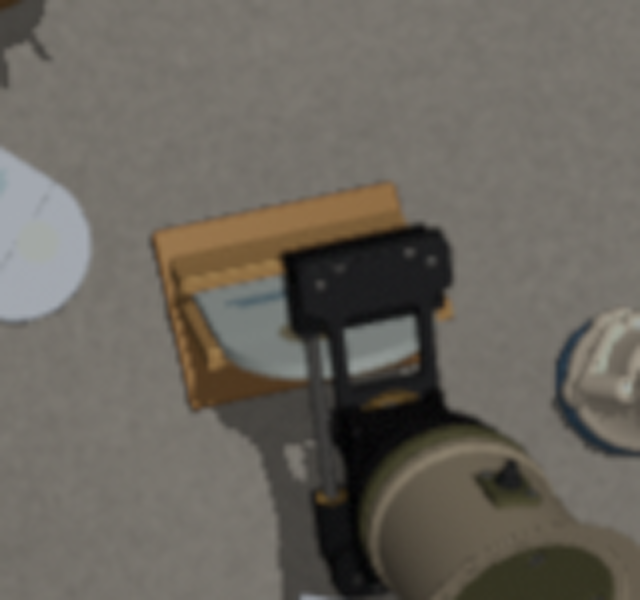

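One finger lies in front of the panel and one behind. I close.

>>> arm_command([
  [50,[0,0,0],[0,0,0]],
  [30,[0,0,0],[0,0,0]],
  [15,[0,0,0],[0,0,0]],
  [5,[0,0,0],[0,0,0]],
  [0,[0,0,0],[0,0,0]],
  [0,[0,0,0],[0,0,0]],
  [0,[0,0,0],[0,0,0]],
  [0,[0,0,0],[0,0,0]],
  [0,[0,0,0],[0,0,0]],
  [0,[0,0,0],[0,0,0]],
], squeeze=25)

```text
time: 3.63
ee_pos: [0.4816, -0.2108, 0.1663]
eef_rot: [0.604, 0.754, 0.201, 0.162]
ft_force: [0.5, -0.1, -0.1]
width: 0.0284
```

>>> arm_command([
  [0,[0,0,0],[0,0,0]],
  [0,[0,0,0],[0,0,0]],
  [0,[0,0,0],[0,0,0]],
  [0,[0,0,0],[0,0,0]],
  [0,[0,0,0],[0,0,0]],
  [0,[0,0,0],[0,0,0]],
  [0,[0,0,0],[0,0,0]],
  [0,[0,0,0],[0,0,0]],
  [0,[0,0,0],[0,0,0]],
  [0,[0,0,0],[0,0,0]],
])

```text
time: 4.47
ee_pos: [0.4834, -0.2104, 0.1677]
eef_rot: [0.603, 0.754, 0.202, 0.163]
ft_force: [7.5, 2.8, 1.9]
width: 0.008
```

Gripped (8 mm opening). I draw it out along its slope.

>>> arm_command([
  [0,[0,0,-0.004],[0,0,0]],
  [0,[0,0,-0.012],[0,0,0]],
  [0,[0,0,-0.022],[0,0,0]],
  [0,[0,0,-0.034],[0,0,0]],
  [0,[0,0,-0.046],[0,0,0]],
  [0,[0,0,-0.058],[0,0,0]],
  [0,[0,0,-0.07],[0,0,0]],
  [0,[0,0,-0.082],[0,0,0]],
  [0,[0,0,-0.092],[0,0,0]],
  [0,[0,0,-0.1],[0,0,0]],
])

```text
time: 5.3
ee_pos: [0.4325, -0.2217, 0.2535]
eef_rot: [0.604, 0.754, 0.201, 0.162]
ft_force: [-0.4, -0.3, -3.2]
width: 0.008
```

```bash
python3 - <<'E'
from h import *
s=read_state();print(s["ft_force"],s["width"],s["ee_pos"],s["joint_positions"].round(2))
for n in("top","scene"):
    c=camera(n)["pixels"][:,:,::-1]
    x,y=(330,170) if n=="top" else (170,80)
    cv2.imwrite(f"pics/{n}3.png",cv2.resize(c[y:y+150,x:x+160],None,fx=4,fy=4,interpolation=cv2.INTER_CUBIC))
E
```

```text
[-0.38703733 -0.32452291 -3.17214508] 0.007991424126430178 [ 0.4324892  -0.22168575  0.25348864] [ 0.98 -0.12 -0.36  2.12 -0.57  0.85  1.16]
```

View pics/scene3.png

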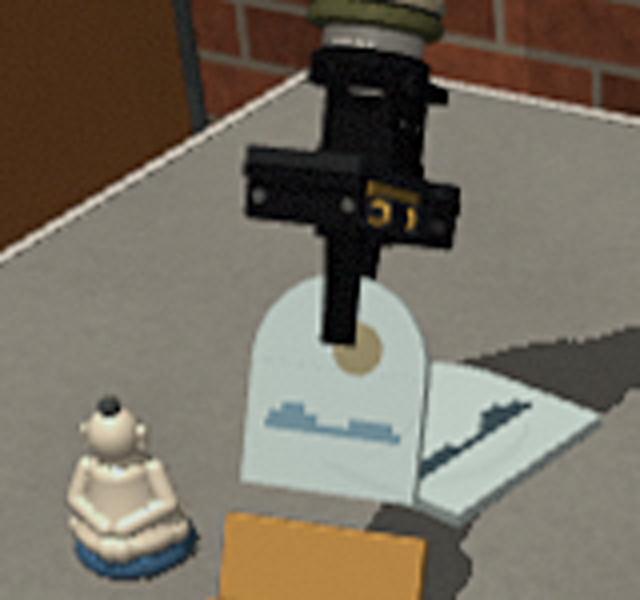

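```bash
python3 - <<'E'
from h import *
UP=np.array([[0,1,0],[1,0,0],[0,0,-1.]])
d,rv=tgt_move([.601,.228,.275],Zr(-.1382)@UP); rows(d,rv,0,20)
E
```

```text
t 5.4 tcp [ 0.4327 -0.2221  0.2538] shift [0.4026 0.2383 0.1119] turn [ 0.5177 -0.0915  0.3503] |d| 0.481 ang 36.2
[[0, [0.0201, 0.0119, 0.0056], [0.026, -0.005, 0.018]], [0, [0.0403, 0.0238, 0.0112], [0.052, -0.009, 0.035]], [0, [0.0604, 0.0357, 0.0168], [0.078, -0.014, 0.053]], [0, [0.0805, 0.0477, 0.0224], [0.104, -0.018, 0.07]], [0, [0.1006, 0.0596, 0.028], [0.129, -0.023, 0.088]], [0, [0.1208, 0.0715, 0.0336], [0.155, -0.027, 0.105]], [0, [0.1409, 0.0834, 0.0392], [0.181, -0.032, 0.123]], [0, [0.161, 0.0953, 0.0448], [0.207, -0.037, 0.14]], [0, [0.1812, 0.1072, 0.0504], [0.233, -0.041, 0.158]], [0, [0.2013, 0.1192, 0.056], [0.259, -0.046, 0.175]], [0, [0.2214, 0.1311, 0.0616], [0.285, -0.05, 0.193]], [0, [0.2416, 0.143, 0.0672], [0.311, -0.055, 0.21]], [0, [0.2617, 0.1549, 0.0728], [0.337, -0.059, 0.228]], [0, [0.2818, 0.1668, 0.0783], [0.362, -0.064, 0.245]], [0, [0.3019, 0.1787, 0.0839], [0.388, -0.069, 0.263]], [0, [0.3221, 0.1907, 0.0895], [0.414, -0.073, 0.28]], [0, [0.3422, 0.2026, 0.0951], [0.44, -0.078, 0.298]], [0, [0.3623, 0.2145, 0.1007], [0.466, -0.082, 0.315]], [0, [0.3825, 0.2264, 0.1063], [0.492, -0.087, 0.333]], [0, [0.4026, 0.2383, 0.1119], [0.518, -0.092, 0.35]]]
```

>>> arm_command([
  [0,[0.002,0.012,-0.015],[0,0,0]],
  [0,[0.012,0.022,-0.022],[0.015,-0.003,0.01]],
  [0,[0.036,0.04,-0.018],[0.04,-0.007,0.03]],
  [0,[0.065,0.058,-0.011],[0.08,-0.014,0.055]],
  [0,[0.095,0.075,-0.004],[0.12,-0.021,0.08]],
  [0,[0.125,0.092,0.004],[0.16,-0.028,0.11]],
  [0,[0.155,0.11,0.013],[0.2,-0.035,0.135]],
  [0,[0.185,0.125,0.023],[0.24,-0.042,0.16]],
  [0,[0.215,0.14,0.035],[0.28,-0.049,0.19]],
  [0,[0.245,0.155,0.047],[0.32,-0.056,0.215]],
])

```text
time: 6.23
ee_pos: [0.5337, 0.0536, 0.2896]
eef_rot: [0.705, 0.702, 0.078, 0.063]
ft_force: [0.4, -0.3, -1.9]
width: 0.008
```

```bash
python3 - <<'E'
from h import *
UP=np.array([[0,1,0],[1,0,0],[0,0,-1.]])
d,rv=tgt_move([.601,.228,.275],Zr(-.1382)@UP); rows(d,rv,0,8)
E
```

```text
t 6.23 tcp [0.5337 0.0536 0.2896] shift [0.1741 0.0621 0.0313] turn [ 0.1972 -0.0354  0.1337] |d| 0.187 ang 13.8
[[0, [0.0218, 0.0078, 0.0039], [0.025, -0.004, 0.017]], [0, [0.0435, 0.0155, 0.0078], [0.049, -0.009, 0.033]], [0, [0.0653, 0.0233, 0.0117], [0.074, -0.013, 0.05]], [0, [0.0871, 0.031, 0.0156], [0.099, -0.018, 0.067]], [0, [0.1088, 0.0388, 0.0195], [0.123, -0.022, 0.084]], [0, [0.1306, 0.0465, 0.0235], [0.148, -0.027, 0.1]], [0, [0.1524, 0.0543, 0.0274], [0.173, -0.031, 0.117]], [0, [0.1741, 0.0621, 0.0313], [0.197, -0.035, 0.134]]]
```

>>> arm_command([
  [0,[0.024,0.009,0.004],[0.025,-0.004,0.017]],
  [0,[0.046,0.017,0.008],[0.05,-0.009,0.033]],
  [0,[0.068,0.025,0.012],[0.075,-0.013,0.05]],
  [0,[0.09,0.033,0.016],[0.1,-0.018,0.067]],
  [0,[0.112,0.04,0.02],[0.123,-0.022,0.084]],
  [0,[0.132,0.047,0.024],[0.148,-0.027,0.1]],
  [0,[0.15,0.053,0.028],[0.173,-0.031,0.117]],
  [0,[0.163,0.058,0.03],[0.19,-0.034,0.128]],
  [0,[0.165,0.06,0.031],[0.195,-0.035,0.132]],
  [0,[0.165,0.06,0.031],[0.195,-0.035,0.132]],
])

```text
time: 7.07
ee_pos: [0.5981, 0.2183, 0.2733]
eef_rot: [0.752, 0.659, 0.001, -0.001]
ft_force: [0.0, 0.6, -1.3]
width: 0.0078
```

```bash
python3 - <<'E'
from h import *
UP=np.array([[0,1,0],[1,0,0],[0,0,-1.]])
tgt_move([.601,.228,.275],Zr(-.1382)@UP)
for n in("top","scene"):
    c=camera(n)["pixels"][:,:,::-1]
    cv2.imwrite(f"pics/{n}4full.png",c)
    x,y,w,h=(165,170,130,105) if n=="top" else (330,200,130,130)
    cv2.imwrite(f"pics/{n}4.png",cv2.resize(c[y:y+h,x:x+w],None,fx=4.5 if n!="top" else 5.5,fy=4.5 if n!="top" else 5.5,interpolation=cv2.INTER_CUBIC))
E
```

```text
t 7.07 tcp [0.5981 0.2183 0.2733] shift [ 0.01    0.0016 -0.0017] turn [-0.0002 -0.0019  0.0057] |d| 0.01 ang 0.3
```

View pics/scene4.png

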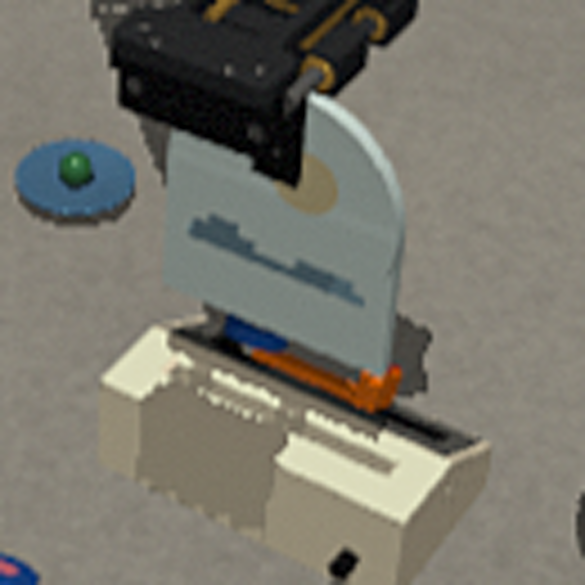

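View pics/top4.png

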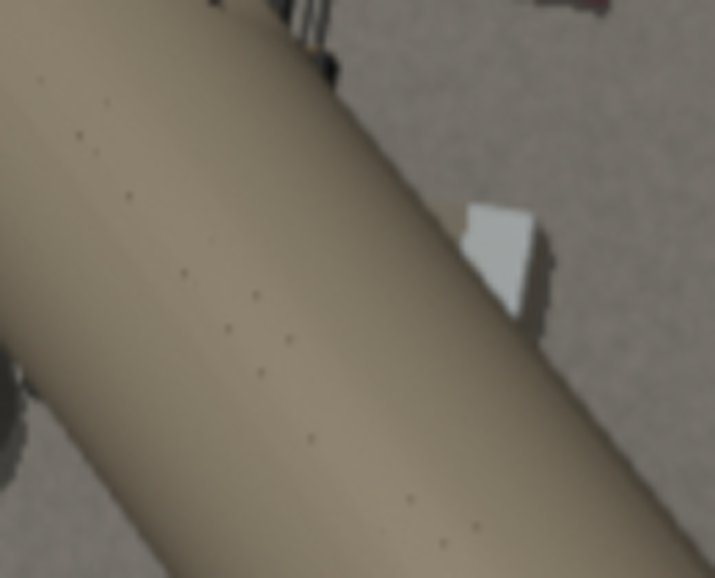

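```bash
python3 - <<'E'
import cv2
s=cv2.imread("pics/scene0.png");t=cv2.imread("pics/top0.png");s4=cv2.imread("pics/scene4full.png")
def crop(im,x,y,w,h,k,n): cv2.imwrite(f"pics/{n}.png",cv2.resize(im[y:y+h,x:x+w],None,fx=k,fy=k,interpolation=cv2.INTER_LANCZOS4))
crop(s,360,275,66,42,12,"s_slot");crop(t,190,200,68,30,11,"t_slot");crop(s4,360,215,64,80,10 if 0 else 7,"s4p")
E
```

```text
(no output)
```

View pics/s_slot.png

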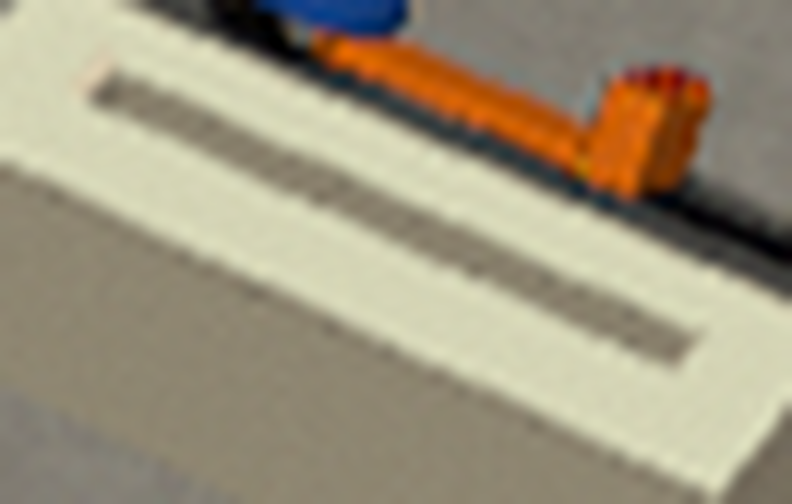

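View pics/t_slot.png

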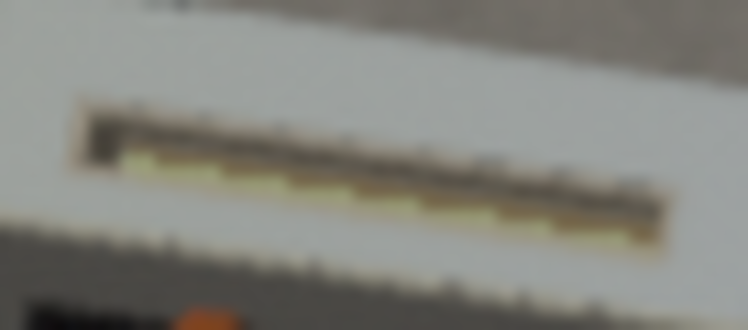

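View pics/s4p.png

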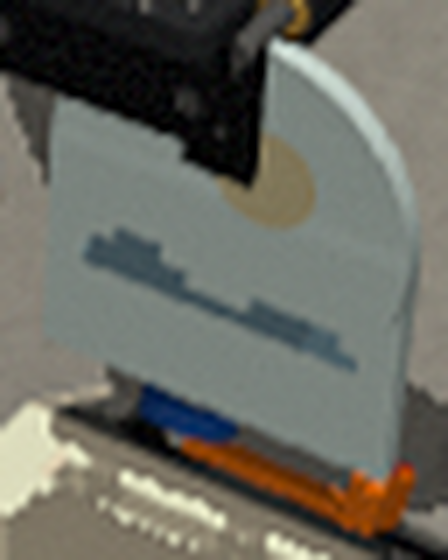

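```bash
cat > fit2.py <<'E'
from h import *
L=np.array([[.05,.085,.058],[.05,-.085,.058],[.0002,-.085,.058],[.0002,.085,.058],[-.05,.085,.029],[-.05,-.085,.029]])
lt=uncrop([(122,62),(695,150),(665,318),(92,232),(88,412),(650,500)],175,190,8)
ls=uncrop([(555,430),(90,207),(172,122),(635,325)],340,255,7)
st=uncrop([(75,100),(672,183),(665,255),(70,168)],190,200,11)
n=np.array([-.5,0,.866]);u=np.array([.866,0,.5])
def btn(s,y): return np.array([-.05,0,.029])+s*u+[0,y,0]+.0165*n
bt=uncrop([(506,402)],175,190,8); bs=uncrop([(330,122)],340,255,7)
for cams in("T","S","TS"):
    def f(p):
        e=[]
        if "T" in cams: e.append(proj('top',pose(*p[:3],L))-lt)
        if "S" in cams: e.append(proj('scene',pose(*p[:3],L[:4]))-ls)
        return np.vstack(e).ravel()
    p=least_squares(f,[.58,.23,-.14],loss='soft_l1').x
    print(cams,p.round(4),np.abs(f(p)).mean().round(2))
    g=lambda q:(proj('top',pose(*p,[[q[0]+a*.0085,q[1]+b*.0645,.058] for a,b in((1,1),(1,-1),(-1,-1),(-1,1))]))-st).ravel()
    q=least_squares(g,[.02,0]).x
    print(" slot off",q.round(4),"world",pose(*p,[q[0],0,.058]).round(4))
    b=least_squares(lambda q:np.r_[(proj('top',pose(*p,btn(*q)))-bt).ravel() if "T" in cams else [],(proj('scene',pose(*p,btn(*q)))-bs).ravel() if "S" in cams else []],[.03,-.04]).x
    print(" btn s,y",b.round(4))
E
python3 fit2.py; cat > pfit.py <<'E'
from h import *
import sys
def pf(s,corn,edge=None):
    p=np.array(s["ee_pos"]);M=R.from_quat(s["eef_rot"]).as_matrix()
    # front face = tool +y ; e lateral (tool x), h height of TCP above foot, r in-plane roll
    def pt(q,x,z): 
        e,h,r=q; c,sn=np.cos(r),np.sin(r); X=e+c*x+sn*z; Z=-sn*x+c*z
        return p+M@[X,.004,h-Z]
    # rotate about grasp approx negligible
    f=lambda q:np.vstack([proj('scene',pt(q,x,z))-m for (x,z,m) in corn]).ravel()
    q=least_squares(f,[0,.164,0]).x; print("e,h,roll",q.round(4),"res",f(q).round(2)); return q
if __name__=="__main__":
    U=lambda a:uncrop(a,360,215,7)
    pf(read_state(),[(-.06,0,U((43,335))),(.06,0,U((385,478))),(.06,.08,U((414,240)))])
E
python3 pfit.py
```

```text
T [ 0.5808  0.2304 -0.1398] 0.23
 slot off [0.0197 0.0003] world [[0.6003 0.2276 0.058 ]]
 btn s,y [ 0.0315 -0.0431]
S [ 0.5844  0.2281 -0.1439] 0.45
 slot off [0.0157 0.0021] world [[0.6    0.2259 0.058 ]]
 btn s,y [ 0.0386 -0.0393]
TS [ 0.5817  0.2294 -0.1406] 0.6
 slot off [0.0187 0.0012] world [[0.6001 0.2267 0.058 ]]
 btn s,y [ 0.0317 -0.0427]
e,h,roll [ 0.0018  0.1617 -0.043 ] res [ 0.7  -0.45  0.73 -1.66 -1.19  1.87]
```

```bash
cat > ov.py <<'E'
from h import *
import sys
def ov(img,out,s,q,org,size,k,lampp,sx=.02):
    im=cv2.imread(img); x,y=org; w,h=size
    im=cv2.resize(im[y:y+h,x:x+w],None,fx=k,fy=k,interpolation=cv2.INTER_LANCZOS4)
    p=np.array(s["ee_pos"]);M=R.from_quat(s["eef_rot"]).as_matrix()
    e,hh,r=q
    arc=[(0,-.06),(.08,-.06)]+[(.08+.06*np.sin(a),-.06*np.cos(a)) for a in np.linspace(0,np.pi,25)]+[(0,.06)]
    def dr(P,c): cv2.polylines(im,[np.round(((proj('scene',P)-org+.5)*k-.5)*8).astype(int)],True,c,1,cv2.LINE_AA,3)
    for t,c in((.004,(0,0,255)),(-.004,(255,0,255))):
        dr([p+M@[e+np.cos(r)*b+np.sin(r)*a,t,hh-(-np.sin(r)*b+np.cos(r)*a)] for a,b in arc],c)
    L=np.array([[.05,.085,.058],[.05,-.085,.058],[.0002,-.085,.058],[.0002,.085,.058]])
    dr(pose(*lampp,L),(0,255,0)); dr(pose(*lampp,[[sx+a*.0055,b*.0615,.058] for a,b in((1,1),(1,-1),(-1,-1),(-1,1))]),(255,0,0))
    cv2.imwrite(out,im)
if __name__=="__main__":
    s=read_state()
    ov("pics/scene4full.png","pics/ov4.png",s,(.0,.1645,0),(335,205),(115,125),4.8,(.582,.229,-.1406))
E
python3 ov.py
```

```text
(no output)
```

View pics/ov4.png

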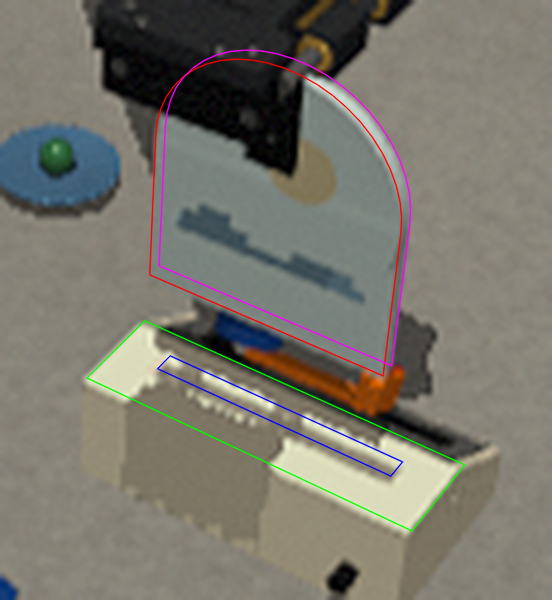

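The projected panel outline matches the picture (foot corners about (152,274) and (386,375)), so the panel sits in the hand as planned. I move over the slot and down to about 6 mm above the deck.

```bash
cat >> h.py <<'E'
UP=np.array([[0,1,0],[1,0,0],[0,0,-1.]])
E
python3 - <<'E'
from h import *
w=-.141
P=np.array([.6018,.2264,.230])-.001*Zr(w)[:,1]
tgt_move(P,Zr(w)@UP)
E
```

```text
t 7.17 tcp [0.5981 0.2166 0.2741] shift [0.0092 0.0022 0.0441] turn [ 0.0016 -0.0007  0.0068] |d| 0.045 ang 0.4
```

>>> arm_command([
  [0,[0.003,0.001,0.003],[0,0,0.003]],
  [0,[0.007,0.002,0.009],[0.001,0,0.006]],
  [0,[0.009,0.002,0.016],[0.001,0,0.007]],
  [0,[0.009,0.002,0.023],[0.001,0,0.007]],
  [0,[0.009,0.002,0.03],[0.001,0,0.007]],
  [0,[0.009,0.002,0.037],[0.001,0,0.007]],
  [0,[0.009,0.002,0.042],[0.001,0,0.007]],
  [0,[0.009,0.002,0.044],[0.001,0,0.007]],
  [0,[0.009,0.002,0.044],[0.001,0,0.007]],
  [0,[0.009,0.002,0.044],[0.001,0,0.007]],
])

```text
time: 8.0
ee_pos: [0.6015, 0.226, 0.2308]
eef_rot: [0.755, 0.655, 0.001, 0.0]
ft_force: [0.4, -0.5, -1.7]
width: 0.008
```

```bash
python3 - <<'E'
from h import *
from ov import ov
w=-.141
P=np.array([.6018,.2264,.230])-.001*Zr(w)[:,1]
s=read_state()
cv2.imwrite("pics/scene5full.png",camera("scene")["pixels"][:,:,::-1])
print(s["ft_force"]);tgt_move(P,Zr(w)@UP)
ov("pics/scene5full.png","pics/ov5.png",s,(.001,.1645,0),(345,215),(100,115),5.2,(.582,.229,-.1406))
c=cv2.imread("pics/scene5full.png")[240:330,345:445]; cv2.imwrite("pics/s5.png",cv2.resize(c,None,fx=6,fy=6,interpolation=cv2.INTER_LANCZOS4))
E
```

```text
[ 0.40685271 -0.45797645 -1.7438889 ]
t 8.05 tcp [0.6015 0.2261 0.231 ] shift [-0.0007  0.0002  0.001 ] turn [ 0.0013 -0.0013 -0.0001] |d| 0.001 ang 0.1
```

View pics/ov5.png

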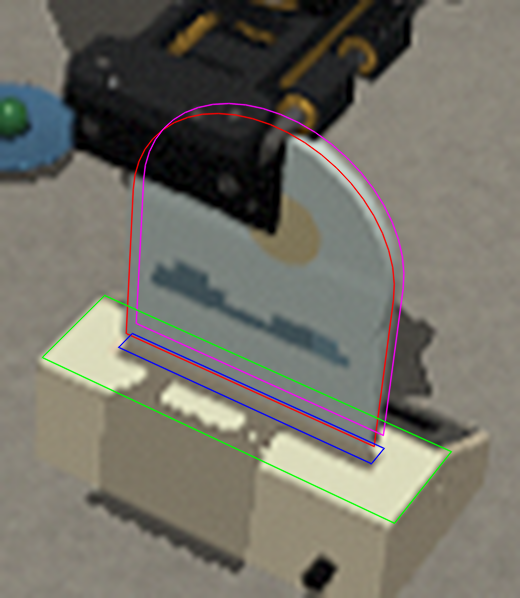

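View pics/s5.png

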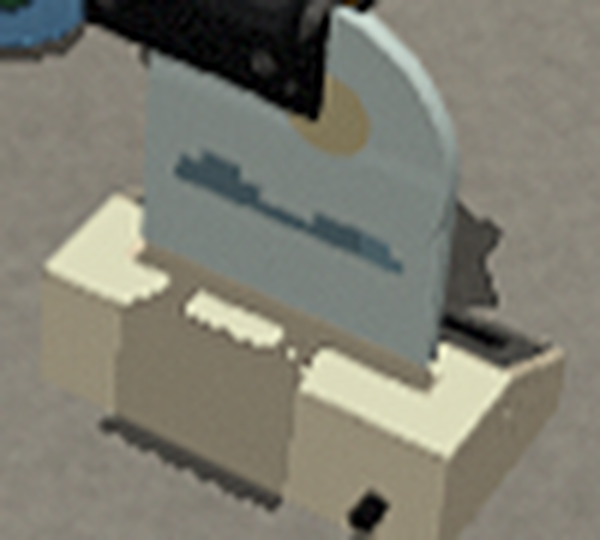

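The foot is just above the slot, at (143,243) to (430,362) in the crop. I lower it slowly with a force check.

>>> arm_command([
  [0,[0,0,0.001],[0,0,0]],
  [0,[0,0,0.003],[0,0,0]],
  [0,[0,0,0.005],[0,0,0]],
  [0,[0,0,0.007],[0,0,0]],
  [0,[0,0,0.009],[0,0,0]],
  [0,[0,0,0.01],[0,0,0]],
  [0,[0,0,0.011],[0,0,0]],
  [0,[0,0,0.012],[0,0,0]],
  [0,[0,0,0.012],[0,0,0]],
  [0,[0,0,0.012],[0,0,0]],
])

```text
time: 8.88
ee_pos: [0.6015, 0.226, 0.2186]
eef_rot: [0.755, 0.655, 0.001, 0.0]
ft_force: [-0.8, 0.1, -2.0]
width: 0.0079
```

>>> arm_command([
  [0,[0,0,0.001],[0,0,0]],
  [0,[0,0,0.002],[0,0,0]],
  [0,[0,0,0.003],[0,0,0]],
  [0,[0,0,0.004],[0,0,0]],
  [0,[0,0,0.005],[0,0,0]],
  [0,[0,0,0.006],[0,0,0]],
  [0,[0,0,0.007],[0,0,0]],
  [0,[0,0,0.008],[0,0,0]],
  [0,[0,0,0.008],[0,0,0]],
  [0,[0,0,0.008],[0,0,0]],
])

```text
time: 9.72
ee_pos: [0.6014, 0.2261, 0.2106]
eef_rot: [0.755, 0.656, 0.001, -0.0]
ft_force: [0.3, 0.6, -1.8]
width: 0.0079
```

No contact force with the foot nominally 12 mm inside. I carry on.

>>> arm_command([
  [0,[0,0,0.001],[0,0,0]],
  [0,[0,0,0.002],[0,0,0]],
  [0,[0,0,0.003],[0,0,0]],
  [0,[0,0,0.005],[0,0,0]],
  [0,[0,0,0.006],[0,0,0]],
  [0,[0,0,0.008],[0,0,0]],
  [0,[0,0,0.009],[0,0,0]],
  [0,[0,0,0.01],[0,0,0]],
  [0,[0,0,0.011],[0,0,0]],
  [0,[0,0,0.011],[0,0,0]],
])

```text
time: 10.55
ee_pos: [0.6014, 0.226, 0.1994]
eef_rot: [0.755, 0.655, 0.001, -0.0]
ft_force: [-0.6, 0.2, -2.1]
width: 0.0077
```

>>> arm_command([
  [0,[0,0,0.0005],[0,0,0]],
  [0,[0,0,0.001],[0,0,0]],
  [0,[0,0,0.0015],[0,0,0]],
  [0,[0,0,0.002],[0,0,0]],
  [0,[0,0,0.0025],[0,0,0]],
  [0,[0,0,0.003],[0,0,0]],
  [0,[0,0,0.0035],[0,0,0]],
  [0,[0,0,0.004],[0,0,0]],
  [0,[0,0,0.004],[0,0,0]],
  [0,[0,0,0.004],[0,0,0]],
])

```text
time: 11.38
ee_pos: [0.6015, 0.226, 0.1956]
eef_rot: [0.755, 0.655, 0.001, 0.0]
ft_force: [0.0, -0.6, -1.9]
width: 0.0079
```

>>> arm_command([
  [0,[0,0,0.0005],[0,0,0]],
  [0,[0,0,0.001],[0,0,0]],
  [0,[0,0,0.0015],[0,0,0]],
  [0,[0,0,0.002],[0,0,0]],
  [0,[0,0,0.002],[0,0,0]],
  [0,[0,0,0.0025],[0,0,0]],
  [0,[0,0,0.0025],[0,0,0]],
  [0,[0,0,0.003],[0,0,0]],
  [0,[0,0,0.003],[0,0,0]],
  [0,[0,0,0.003],[0,0,0]],
])

```text
time: 12.22
ee_pos: [0.6017, 0.2264, 0.195]
eef_rot: [0.755, 0.655, 0.001, 0.001]
ft_force: [-5.1, -3.2, 15.8]
width: 0.0076
```

```bash
python3 - <<'E'
from h import *
from ov import ov
s=read_state(); print(s["ft_force"])
cv2.imwrite("pics/scene6full.png",camera("scene")["pixels"][:,:,::-1])
ov("pics/scene6full.png","pics/ov6.png",s,(.001,.1645,0),(345,225),(100,105),5.5,(.582,.229,-.1406))
E
```

```text
[-5.12061242 -3.24851287 15.81839682]
```

View pics/ov6.png

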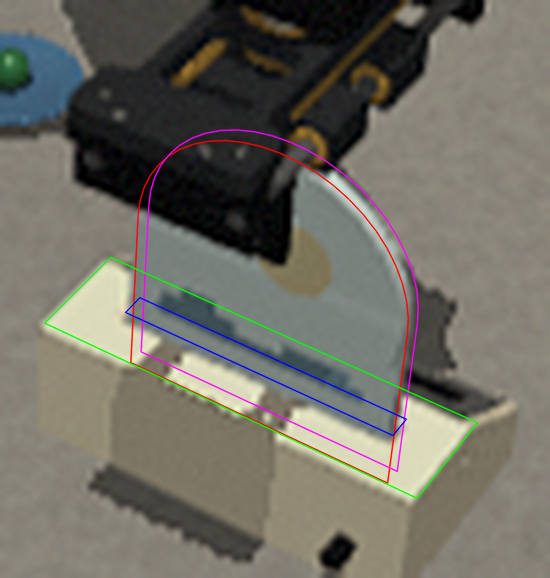

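The floor was met at TCP z = 0.195 as expected, with 16 N, and the panel is in the slot. I relax the press and open.

>>> arm_command([
  [0,[0,0,-0.001],[0,0,0]],
  [0,[0,0,-0.0018],[0,0,0]],
  [6,[0,0,-0.0018],[0,0,0]],
  [10,[0,0,-0.0018],[0,0,0]],
  [15,[0,0,-0.0018],[0,0,0]],
  [25,[0,0,-0.0018],[0,0,0]],
  [40,[0,0,-0.0018],[0,0,0]],
  [50,[0,0,-0.0018],[0,0,0]],
  [50,[0,0,-0.0018],[0,0,0]],
  [50,[0,0,-0.0018],[0,0,0]],
])

```text
time: 13.1
ee_pos: [0.6014, 0.226, 0.1943]
eef_rot: [0.755, 0.655, 0.001, -0.0]
ft_force: [-0.2, 0.3, -0.0]
width: 0.0378
```

>>> arm_command([
  [50,[0,0,-0.004],[0,0,0]],
  [50,[0,0,-0.012],[0,0,0]],
  [50,[0,0,-0.022],[0,0,0]],
  [50,[0,0,-0.034],[0,0,0]],
  [50,[0,0,-0.048],[0,0,0]],
  [50,[0,0,-0.062],[0,0,0]],
  [50,[0,0,-0.075],[0,0,0]],
  [50,[0,0,-0.085],[0,0,0]],
  [50,[0,0,-0.09],[0,0,0]],
  [50,[0,0,-0.09],[0,0,0]],
])

```text
time: 13.93
ee_pos: [0.6017, 0.2263, 0.2859]
eef_rot: [0.755, 0.655, 0.002, 0.0]
ft_force: [-0.1, 0.1, -0.6]
width: 0.0433
```

```bash
python3 - <<'E'
from h import *
s=read_state(); print(s["ft_force"],s["width"],s["ee_pos"],s["joint_positions"].round(2))
c=camera("scene")["pixels"][:,:,::-1]
cv2.imwrite("pics/s7.png",cv2.resize(c[200:345,320:480],None,fx=4,fy=4,interpolation=cv2.INTER_LANCZOS4))
E
```

```text
[-0.05796755  0.05027934 -0.58719104] 0.04334386960392303 [0.60168742 0.22625843 0.28594297] [ 0.21  0.53 -0.91  1.38  0.41  1.43 -0.84]
```

View pics/s7.png

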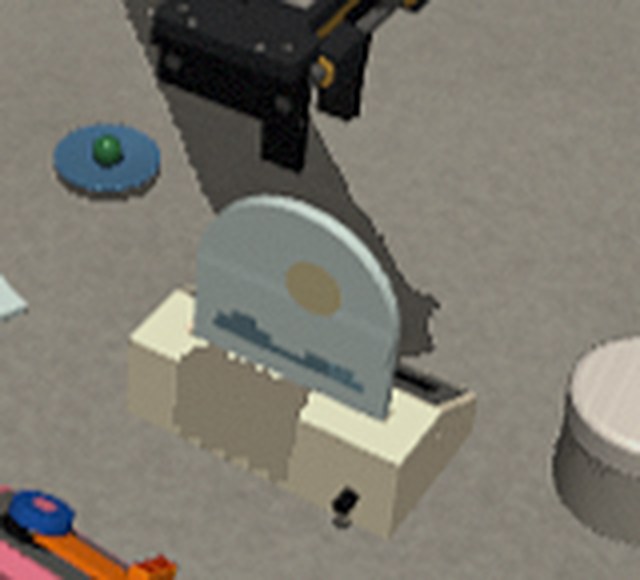

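The panel stands upright and fully down in the lamp (crop: apex (270,200), foot (195,330) to (388,412)). Next is the lock tab: tool tilted square to the control face, jaws along lamp y.

```bash
cat >> h.py <<'E'
LP=(.582,.2292,-.141)
FT=np.array([[-.866025,0,.5],[0,1,0],[-.5,0,-.866025]])
NN=np.array([-.5,0,.866025]);UU=np.array([.866025,0,.5])
def face(s,y,out): return pose(*LP,np.array([-.05,y,.029])+s*UU+out*NN)[0]
E
python3 - <<'E'
from h import *
P=face(.0315,.0275,.170);print(P, face(.0315,.0275,.0785))
d,rv=tgt_move(P,Zr(LP[2])@FT); rows(d,rv,50,16)
E
```

```text
[0.47921347 0.27156536 0.19197425] [0.52450945 0.26513596 0.11273296]
t 13.98 tcp [0.6015 0.2261 0.2848] shift [ 0.0277 -0.1276  0.0927] turn [-0.4084 -0.4101 -1.5323] |d| 0.16 ang 93.8
[[50, [0.0017, -0.008, 0.0058], [-0.026, -0.026, -0.096]], [50, [0.0035, -0.0159, 0.0116], [-0.051, -0.051, -0.192]], [50, [0.0052, -0.0239, 0.0174], [-0.077, -0.077, -0.287]], [50, [0.0069, -0.0319, 0.0232], [-0.102, -0.103, -0.383]], [50, [0.0087, -0.0399, 0.029], [-0.128, -0.128, -0.479]], [50, [0.0104, -0.0478, 0.0348], [-0.153, -0.154, -0.575]], [50, [0.0121, -0.0558, 0.0405], [-0.179, -0.179, -0.67]], [50, [0.0139, -0.0638, 0.0463], [-0.204, -0.205, -0.766]], [50, [0.0156, -0.0718, 0.0521], [-0.23, -0.231, -0.862]], [50, [0.0173, -0.0797, 0.0579], [-0.255, -0.256, -0.958]], [50, [0.0191, -0.0877, 0.0637], [-0.281, -0.282, -1.053]], [50, [0.0208, -0.0957, 0.0695], [-0.306, -0.308, -1.149]], [50, [0.0225, -0.1036, 0.0753], [-0.332, -0.333, -1.245]], [50, [0.0243, -0.1116, 0.0811], [-0.357, -0.359, -1.341]], [50, [0.026, -0.1196, 0.0869], [-0.383, -0.384, -1.437]], [50, [0.0277, -0.1276, 0.0927], [-0.408, -0.41, -1.532]]]
```

>>> arm_command([
  [50,[0.002,-0.008,0],[-0.02,-0.02,-0.08]],
  [50,[0.004,-0.022,0],[-0.045,-0.045,-0.17]],
  [50,[0.006,-0.038,0],[-0.07,-0.07,-0.265]],
  [50,[0.008,-0.054,0.002],[-0.096,-0.096,-0.36]],
  [50,[0.01,-0.07,0.006],[-0.121,-0.122,-0.455]],
  [50,[0.012,-0.085,0.012],[-0.147,-0.147,-0.55]],
  [50,[0.015,-0.1,0.02],[-0.172,-0.173,-0.645]],
  [50,[0.018,-0.112,0.03],[-0.197,-0.198,-0.74]],
  [50,[0.021,-0.12,0.04],[-0.22,-0.221,-0.825]],
  [50,[0.024,-0.125,0.05],[-0.24,-0.241,-0.9]],
])

```text
time: 14.82
ee_pos: [0.4797, 0.2676, 0.2332]
eef_rot: [0.383, 0.909, -0.012, 0.164]
ft_force: [0.5, -0.8, 0.2]
width: 0.0434
```

```bash
python3 - <<'E'
from h import *
P=face(.0315,.0275,.170)
d,rv=tgt_move(P,Zr(LP[2])@FT); rows(d,rv,50,8); print(read_state()["joint_positions"].round(2))
E
```

```text
t 14.82 tcp [0.4797 0.2676 0.2332] shift [ 0.0157 -0.0018  0.0383] turn [-0.1682 -0.1688 -0.6259] |d| 0.041 ang 38.4
[[50, [0.002, -0.0002, 0.0048], [-0.021, -0.021, -0.078]], [50, [0.0039, -0.0005, 0.0096], [-0.042, -0.042, -0.156]], [50, [0.0059, -0.0007, 0.0144], [-0.063, -0.063, -0.235]], [50, [0.0078, -0.0009, 0.0192], [-0.084, -0.084, -0.313]], [50, [0.0098, -0.0011, 0.024], [-0.105, -0.105, -0.391]], [50, [0.0118, -0.0014, 0.0287], [-0.126, -0.127, -0.469]], [50, [0.0137, -0.0016, 0.0335], [-0.147, -0.148, -0.548]], [50, [0.0157, -0.0018, 0.0383], [-0.168, -0.169, -0.626]]]
[ 0.23  0.3  -1.11  1.83  0.64  1.17 -0.33]
```

>>> arm_command([
  [50,[0.002,0,0.005],[-0.021,-0.021,-0.078]],
  [50,[0.004,0,0.01],[-0.042,-0.042,-0.156]],
  [50,[0.006,-0.001,0.014],[-0.063,-0.063,-0.235]],
  [50,[0.008,-0.001,0.019],[-0.084,-0.084,-0.313]],
  [50,[0.01,-0.001,0.024],[-0.105,-0.105,-0.391]],
  [50,[0.012,-0.001,0.029],[-0.126,-0.127,-0.469]],
  [50,[0.014,-0.002,0.034],[-0.147,-0.148,-0.548]],
  [50,[0.016,-0.002,0.038],[-0.168,-0.169,-0.626]],
  [50,[0.016,-0.002,0.038],[-0.168,-0.169,-0.626]],
  [50,[0.016,-0.002,0.038],[-0.168,-0.169,-0.626]],
])

```text
time: 15.65
ee_pos: [0.4798, 0.271, 0.1927]
eef_rot: [0.072, 0.963, -0.018, 0.257]
ft_force: [0.6, 0.6, -0.4]
width: 0.0436
```

```bash
python3 - <<'E'
from h import *
s=read_state()
P=face(.0315,.0275,.0785)
d,rv=tgt_move(P,Zr(LP[2])@FT); print(s["joint_positions"].round(2))
for n in("top","scene"):
    c=camera(n)["pixels"][:,:,::-1]
    x,y,w,h=(165,170,130,105) if n=="top" else (320,190,150,140)
    cv2.imwrite(f"pics/{n}8.png",cv2.resize(c[y:y+h,x:x+w],None,fx=5 if n=="top" else 4,fy=5 if n=="top" else 4,interpolation=cv2.INTER_LANCZOS4))
E
```

```text
t 15.65 tcp [0.4798 0.271  0.1927] shift [0.0008 0.0007 0.0918] turn [-0.0026 -0.0017 -0.0079] |d| 0.092 ang 0.5
[ 0.28  0.25 -1.17  2.02  0.89  0.91  0.05]
```

View pics/top8.png

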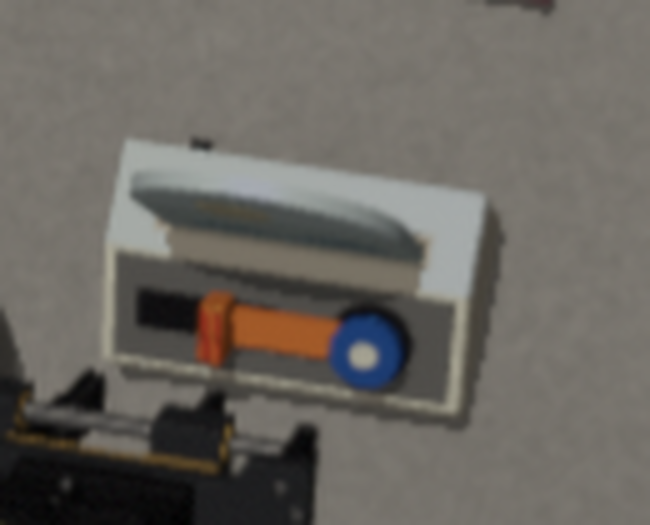

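View pics/scene8.png

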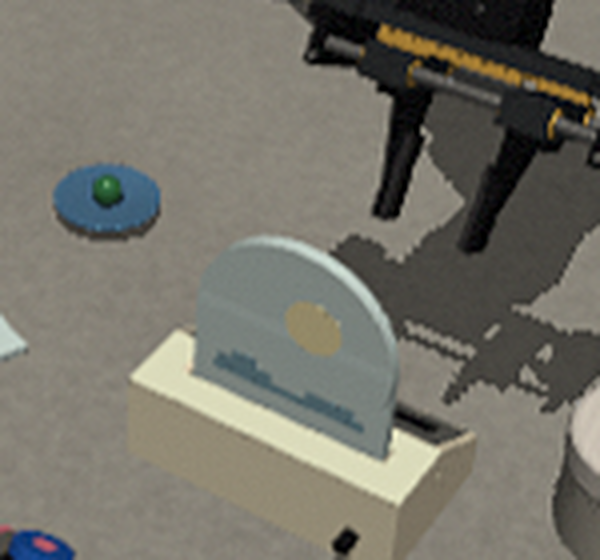

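```bash
python3 - <<'E'
from h import *
s=read_state();p=np.array(s["ee_pos"]);M=R.from_quat(s["eef_rot"]).as_matrix()
o=np.array([165,170])
f=lambda P:((proj('top',P)-o+.5)*5-.5).round(0).tolist()
print("ribtop corners",[f(face(.0315+a*.015,.0275+b*.006,.0215))[0] for a,b in((1,1),(1,-1),(-1,-1),(-1,1))])
print("btn",f(face(.0315,-.0425,.0165)), "tips",f([p+M@[0,a*.022,.07] for a in(-1,1)]))
E
```

```text
ribtop corners [[203.0, 297.0], [228.0, 301.0], [226.0, 361.0], [200.0, 357.0]]
btn [[367.0, 348.0]] tips [[210.0, 403.0], [109.0, 386.0]]
```

```bash
python3 - <<'E'
import cv2
c=cv2.imread("pics/top8.png")[275:400,180:430]; cv2.imwrite("pics/t8z.png",cv2.resize(c,None,fx=3,fy=3,interpolation=cv2.INTER_CUBIC))
E
```

```text
(no output)
```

View pics/t8z.png

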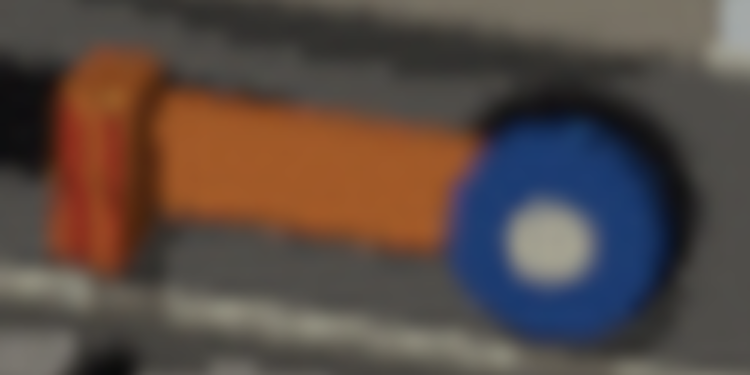

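The rib's top face is at about (210,336) in the crop and the cap at (367,351), both a little down-slope of my prediction. I adjust by 2 mm and go down around the rib.

```bash
python3 - <<'E'
from h import *
tgt_move(face(.0295,.0285,.0795),Zr(LP[2])@FT)
E
```

```text
t 15.75 tcp [0.4804 0.2715 0.1934] shift [0.0036 0.001  0.0912] turn [-0.0017 -0.0011 -0.0088] |d| 0.091 ang 0.5
```

>>> arm_command([
  [50,[0.002,0.001,0.008],[-0.001,-0.001,-0.004]],
  [50,[0.004,0.001,0.02],[-0.002,-0.001,-0.008]],
  [50,[0.004,0.001,0.032],[-0.002,-0.001,-0.008]],
  [50,[0.004,0.001,0.044],[-0.002,-0.001,-0.008]],
  [50,[0.004,0.001,0.056],[-0.002,-0.001,-0.008]],
  [50,[0.004,0.001,0.067],[-0.002,-0.001,-0.008]],
  [50,[0.004,0.001,0.077],[-0.002,-0.001,-0.008]],
  [50,[0.004,0.001,0.085],[-0.002,-0.001,-0.008]],
  [50,[0.004,0.001,0.09],[-0.002,-0.001,-0.008]],
  [50,[0.004,0.001,0.091],[-0.002,-0.001,-0.008]],
])

```text
time: 16.58
ee_pos: [0.5222, 0.2663, 0.1118]
eef_rot: [0.068, 0.964, -0.018, 0.258]
ft_force: [0.1, 0.2, 0.0]
width: 0.0439
```

```bash
python3 - <<'E'
from h import *
print(read_state()["ft_force"])
tgt_move(face(.0295,.0285,.0795),Zr(LP[2])@FT)
c=camera("top")["pixels"][:,:,::-1]
cv2.imwrite("pics/top9.png",cv2.resize(c[170:275,165:295],None,fx=5,fy=5,interpolation=cv2.INTER_LANCZOS4))
E
```

```text
[0.12781554 0.17387146 0.00371786]
t 16.58 tcp [0.5222 0.2663 0.1118] shift [-0.0006  0.0002 -0.0006] turn [ 0.0001 -0.0004  0.0008] |d| 0.001 ang 0.1
```

View pics/top9.png

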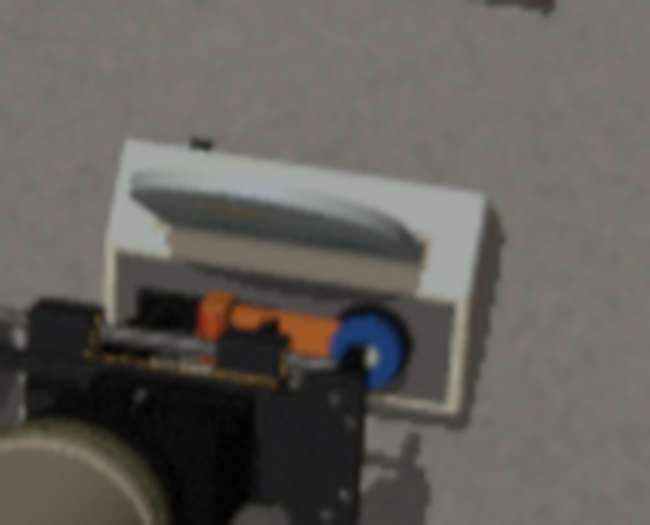

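No contact, and the jaws are astride the rib. I close on it.

>>> arm_command([
  [5,[0,0,0],[0,0,0]],
  [5,[0,0,0],[0,0,0]],
  [5,[0,0,0],[0,0,0]],
  [5,[0,0,0],[0,0,0]],
  [5,[0,0,0],[0,0,0]],
  [5,[0,0,0],[0,0,0]],
  [5,[0,0,0],[0,0,0]],
  [5,[0,0,0],[0,0,0]],
  [5,[0,0,0],[0,0,0]],
  [5,[0,0,0],[0,0,0]],
], squeeze=15)

```text
time: 17.47
ee_pos: [0.522, 0.2665, 0.1126]
eef_rot: [0.067, 0.963, -0.018, 0.259]
ft_force: [-2.4, -1.6, 3.7]
width: 0.0121
```

>>> arm_command([
  [5,[0,0.002,0],[0,0,0]],
  [5,[0,0.004,0],[0,0,0]],
  [5,[0,0.007,0],[0,0,0]],
  [5,[0,0.01,0],[0,0,0]],
  [5,[0,0.013,0],[0,0,0]],
  [5,[0,0.015,0],[0,0,0]],
  [5,[0,0.017,0],[0,0,0]],
  [5,[0,0.019,0],[0,0,0]],
  [5,[0,0.02,0],[0,0,0]],
  [5,[0,0.02,0],[0,0,0]],
])

```text
time: 18.3
ee_pos: [0.5247, 0.2853, 0.1124]
eef_rot: [0.068, 0.963, -0.02, 0.259]
ft_force: [-5.7, -7.0, 10.1]
width: 0.0122
```

>>> arm_command([
  [20,[0,0,0],[0,0,0]],
  [35,[0,0,0],[0,0,0]],
  [45,[0,0,0],[0,0,0]],
  [45,[0,0,0],[0,0,0]],
  [45,[0,0,-0.004],[0,0,0]],
  [45,[0,0,-0.015],[0,0,0]],
  [45,[0,0,-0.03],[0,0,0]],
  [45,[0,0,-0.045],[0,0,0]],
  [45,[0,0,-0.06],[0,0,0]],
  [45,[0,0,-0.07],[0,0,0]],
])

```text
time: 19.13
ee_pos: [0.4893, 0.292, 0.1743]
eef_rot: [0.066, 0.963, -0.018, 0.259]
ft_force: [0.1, 0.3, 0.7]
width: 0.0389
```

```bash
python3 - <<'E'
from h import *
s=read_state();print(s["ft_force"],s["width"])
c=camera("top")["pixels"][:,:,::-1]
cv2.imwrite("pics/top10.png",cv2.resize(c[170:275,165:295],None,fx=6,fy=6,interpolation=cv2.INTER_LANCZOS4))
E
```

```text
[0.09418719 0.31178194 0.66932144] 0.03888174849146905
```

View pics/top10.png

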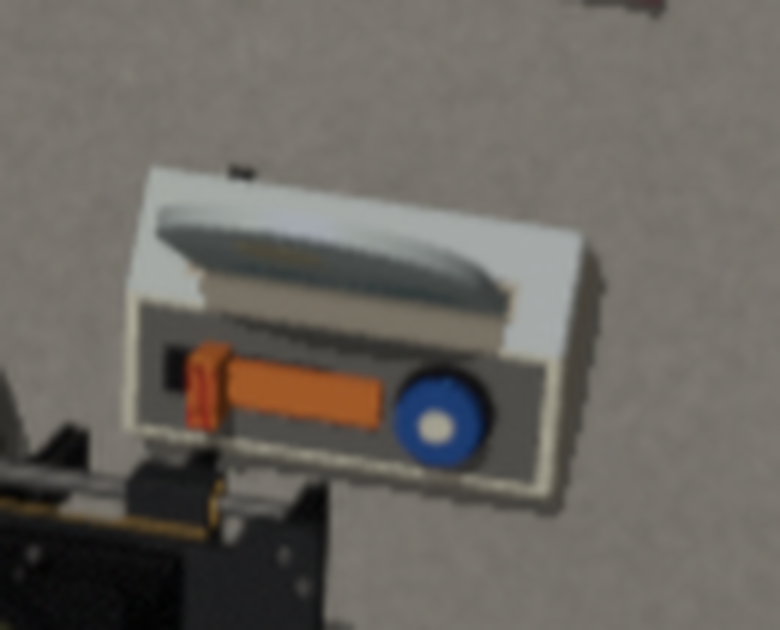

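The tab has moved about 19 mm and the tongue end (380,402) is clear of the cap (442,415). I close the fingers and move over the button.

```bash
python3 - <<'E'
from h import *
tgt_move(face(.030,-.042,.1065),Zr(LP[2])@FT)
E
```

```text
t 19.18 tcp [0.489  0.2928 0.1756] shift [-0.0005 -0.092   0.0457] turn [0.0031 0.0026 0.0031] |d| 0.103 ang 0.3
```

>>> arm_command([
  [0,[0,-0.006,0],[0,0,0]],
  [0,[0,-0.016,0],[0,0,0]],
  [0,[0,-0.028,0],[0.001,0.001,0.001]],
  [0,[0,-0.042,0],[0.002,0.001,0.002]],
  [0,[0,-0.056,0.002],[0.003,0.002,0.003]],
  [0,[0,-0.07,0.008],[0.003,0.002,0.003]],
  [0,[0,-0.082,0.018],[0.003,0.002,0.003]],
  [0,[0,-0.09,0.03],[0.003,0.002,0.003]],
  [0,[0,-0.092,0.04],[0.003,0.002,0.003]],
  [0,[0,-0.092,0.046],[0.003,0.002,0.003]],
])

```text
time: 20.02
ee_pos: [0.5002, 0.1945, 0.1315]
eef_rot: [0.07, 0.964, -0.02, 0.257]
ft_force: [0.6, 0.3, -0.3]
width: 0.0003
```

```bash
python3 - <<'E'
from h import *
s=read_state();print(s["ft_force"],s["width"],s["joint_positions"].round(2))
tgt_move(face(.030,-.042,.0865),Zr(LP[2])@FT)
for n in("top","scene"):
    c=camera(n)["pixels"][:,:,::-1]
    x,y,w,h=(165,170,130,105) if n=="top" else (320,190,150,140)
    cv2.imwrite(f"pics/{n}11.png",cv2.resize(c[y:y+h,x:x+w],None,fx=5,fy=5,interpolation=cv2.INTER_LANCZOS4)[:600])
E
```

```text
[ 0.63919083  0.27534407 -0.33463523] 0.00027025142873069135 [ 0.37  0.28 -1.08  2.14  1.01  0.74  0.04]
t 20.02 tcp [0.5002 0.1945 0.1315] shift [-0.0014  0.0039  0.0153] turn [-0.0047 -0.0029 -0.0025] |d| 0.016 ang 0.3
```

View pics/top11.png

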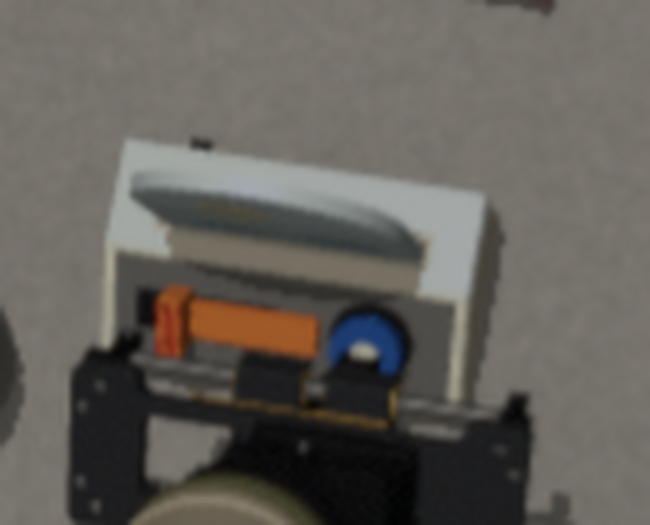

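View pics/scene11.png

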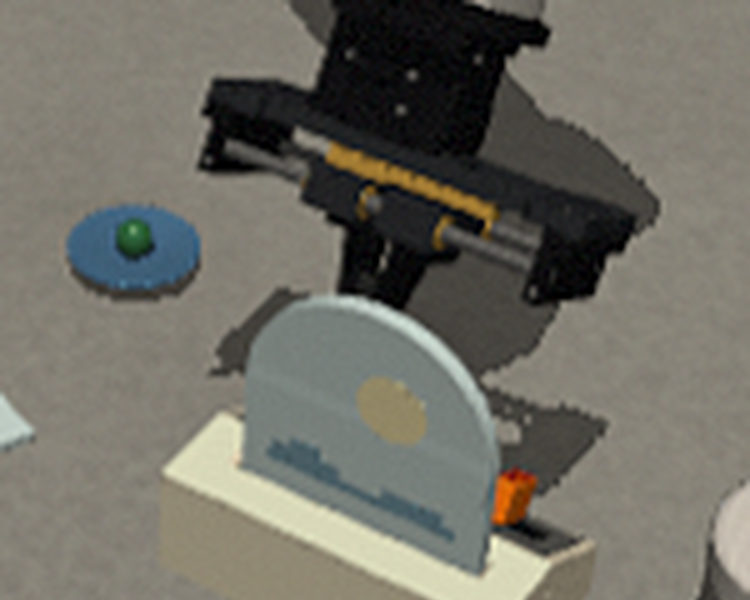

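```bash
python3 - <<'E'
from h import *
s=read_state();p=np.array(s["ee_pos"]);M=R.from_quat(s["eef_rot"]).as_matrix()
f=lambda P:((proj('top',P)-[165,170]+.5)*5-.5).round(0).tolist()
print(f([p,p+M@[0,0,.07],p+M@[0,0,.0853]]),f(face(.030,-.042,.0165)));tgt_move(face(.030,-.042,.0865),Zr(LP[2])@FT)
E
```

```text
[[325.0, 432.0], [364.0, 369.0], [372.0, 357.0]] [[366.0, 351.0]]
t 20.12 tcp [0.4998 0.1956 0.1317] shift [-0.0018  0.0029  0.0157] turn [-0.0035 -0.0038 -0.0018] |d| 0.016 ang 0.3
```

>>> arm_command([
  [0,[-0.001,0.001,0.003],[0,0,0]],
  [0,[-0.001,0.002,0.006],[0,0,0]],
  [0,[-0.001,0.002,0.009],[0,0,0]],
  [0,[-0.001,0.002,0.012],[0,0,0]],
  [0,[-0.001,0.002,0.014],[0,0,0]],
  [0,[-0.001,0.002,0.016],[0,0,0]],
  [0,[-0.001,0.002,0.017],[0,0,0]],
  [0,[-0.001,0.002,0.018],[0,0,0]],
  [0,[-0.001,0.002,0.018],[0,0,0]],
  [0,[-0.001,0.002,0.018],[0,0,0]],
], squeeze=15)

```text
time: 20.95
ee_pos: [0.5101, 0.1975, 0.1182]
eef_rot: [0.069, 0.964, -0.019, 0.257]
ft_force: [-0.0, -0.2, -0.1]
width: 0.0001
```

```bash
python3 - <<'E'
from h import *
s=read_state();print(s["ft_force"]@Zr(LP[2])@NN)
tgt_move(face(.030,-.042,.0865),Zr(LP[2])@FT)
E
```

```text
-0.11891869427982411
t 20.95 tcp [0.5101 0.1975 0.1182] shift [ 0.0001 -0.0005 -0.0009] turn [-0.0021 -0.0013 -0.001 ] |d| 0.001 ang 0.2
```

Not touching yet, though nominally at the cap. I press on in small steps.

>>> arm_command([
  [0,[0,0,0.0005],[0,0,0]],
  [0,[0,0,0.001],[0,0,0]],
  [0,[0,0,0.0015],[0,0,0]],
  [0,[0,0,0.002],[0,0,0]],
  [0,[0,0,0.0025],[0,0,0]],
  [0,[0,0,0.003],[0,0,0]],
  [0,[0,0,0.0035],[0,0,0]],
  [0,[0,0,0.004],[0,0,0]],
  [0,[0,0,0.004],[0,0,0]],
  [0,[0,0,0.004],[0,0,0]],
])

```text
time: 21.78
ee_pos: [0.5121, 0.1972, 0.1147]
eef_rot: [0.069, 0.964, -0.019, 0.257]
ft_force: [-2.2, 0.6, 3.0]
width: 0.0005
```

```bash
python3 - <<'E'
from h import *
s=read_state();print(s["ft_force"]@Zr(LP[2])@NN)
tgt_move(face(.030,-.042,.0865),Zr(LP[2])@FT)
E
```

```text
3.7147255181184233
t 21.78 tcp [0.5121 0.1972 0.1147] shift [ 0.0002 -0.0005 -0.0049] turn [-0.0021 -0.0013 -0.0011] |d| 0.005 ang 0.2
```

Force 3.7 N means roughly 3.6 mm in. I press the rest of the way.

>>> arm_command([
  [0,[0,0,0.0005],[0,0,0]],
  [0,[0,0,0.001],[0,0,0]],
  [0,[0,0,0.0015],[0,0,0]],
  [0,[0,0,0.002],[0,0,0]],
  [0,[0,0,0.0025],[0,0,0]],
  [0,[0,0,0.003],[0,0,0]],
  [0,[0,0,0.0035],[0,0,0]],
  [0,[0,0,0.0035],[0,0,0]],
  [0,[0,0,0.0035],[0,0,0]],
  [0,[0,0,0.0035],[0,0,0]],
])

```text
time: 22.62
ee_pos: [0.5134, 0.1972, 0.1125]
eef_rot: [0.069, 0.964, -0.02, 0.258]
ft_force: [-18.0, -4.0, 25.1]
width: 0.0005
```

```bash
python3 - <<'E'
from h import *
s=read_state();print(s["ft_force"]@Zr(LP[2])@NN)
tgt_move(face(.030,-.042,.0865),Zr(LP[2])@FT)
E
```

```text
30.39727745410989
t 22.62 tcp [0.5134 0.1972 0.1125] shift [ 0.0001 -0.0007 -0.0075] turn [-0.0034 -0.0001 -0.0001] |d| 0.008 ang 0.2
```

The button has bottomed out (30 N). I retract along the face normal.

>>> arm_command([
  [0,[0,0,-0.003],[0,0,0]],
  [0,[0,0,-0.008],[0,0,0]],
  [0,[0,0,-0.016],[0,0,0]],
  [0,[0,0,-0.028],[0,0,0]],
  [0,[0,0,-0.042],[0,0,0]],
  [0,[0,0,-0.058],[0,0,0]],
  [0,[0,0,-0.074],[0,0,0]],
  [0,[0,0,-0.09],[0,0,0]],
  [0,[0,0,-0.105],[0,0,0]],
  [0,[0,0,-0.115],[0,0,0]],
])

```text
time: 23.45
ee_pos: [0.4566, 0.2056, 0.2121]
eef_rot: [0.069, 0.964, -0.019, 0.258]
ft_force: [0.7, 0.0, 0.5]
width: 0.0
```

>>> arm_command([
  [0,[0,0,-0.01],[0,0,0]],
  [0,[0,0,-0.02],[0,0,0]],
  [0,[0,0,-0.03],[0,0,0]],
  [0,[0,0,-0.04],[0,0,0]],
  [0,[0,0,-0.045],[0,0,0]],
  [0,[0,0,-0.05],[0,0,0]],
  [0,[0,0,-0.05],[0,0,0]],
  [0,[0,0,-0.05],[0,0,0]],
  [0,[0,0,-0.05],[0,0,0]],
  [0,[0,0,-0.05],[0,0,0]],
])

```text
time: 24.28
ee_pos: [0.4323, 0.2086, 0.2541]
eef_rot: [0.069, 0.964, -0.019, 0.257]
ft_force: [-0.7, -0.5, 0.4]
width: 0.0002
```

```bash
python3 - <<'E'
from h import *
s=read_state();print(s["time"],s["ft_force"],s["ee_pos"],abs(s["joint_vel"]).max())
for n in("top","scene"):
    c=camera(n)["pixels"][:,:,::-1]; cv2.imwrite(f"pics/{n}12f.png",c)
    x,y,w,h=(165,170,130,105) if n=="top" else (320,215,150,115)
    cv2.imwrite(f"pics/{n}12.png",cv2.resize(c[y:y+h,x:x+w],None,fx=5,fy=5,interpolation=cv2.INTER_LANCZOS4))
E
```

```text
24.2833 [-0.70611703 -0.49271065  0.38901207] [0.43233583 0.20863004 0.25410359] 0.003980541770503302
```

View pics/top12.png

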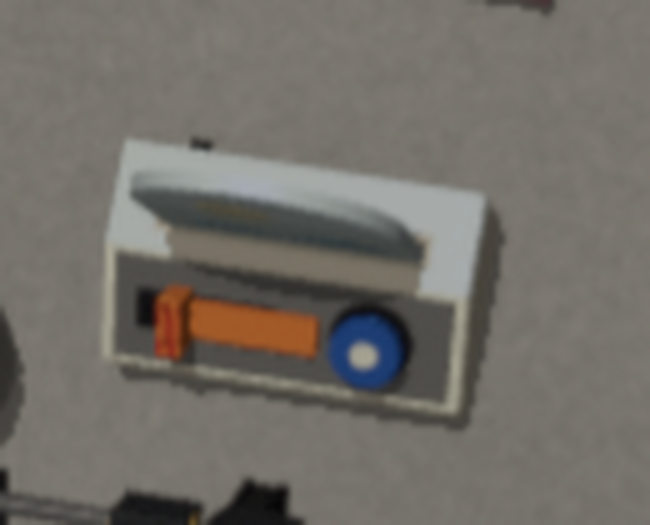

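View pics/scene12f.png

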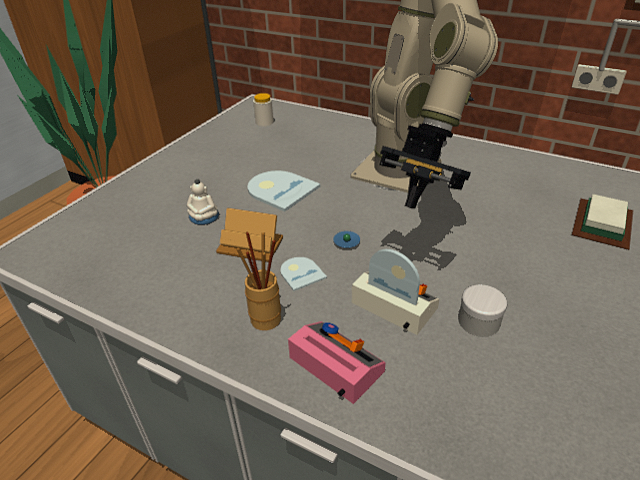

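The panel stands upright in the lamp (395,275 in the scene view). In the top crop the tab is open (rib at (172,325)) and the cap is back out at (367,350), the same as before the press. The figurine, holder, dish and tin are at their original pixels, and the arm is clear.

```bash
python3 -c "
from bench import *
print(close_job())"
```

```text
the job is handed in; nothing more can be done
None
```

The night lamp job is done and handed in; the interface reports no verdict. The last robot time I read was 24.3 s, against the 58 s limit.

- **Panel:** I drew it out of the stand along its slope and lowered it slowly into the white lamp's slot. The floor was met at the expected height with about 16 N. In the last pictures it stands upright and fully down.
- **Lock tab:** I gripped the rib and slid it until it resisted. The pictures put it about 19 mm open, give or take 1 mm, with the tongue clear of the cap.
- **Button:** I pressed it until it bottomed out at 30 N, then let go. Its cap is back at the same pixel position as before the press.
- **Surroundings:** The figurine, chopstick holder, tin and marble dish are where they started in the pictures. The arm is clear and at rest, with wrist force under 1 N.

**Disagreement between checks:** the two cameras placed the lamp 3 to 4 mm apart. I used a middle value, which the panel's entry into the slot without contact force bore out. The slot centre on the lamp's deck, and the rib and button positions, were each off by 1 to 3 mm from prediction in the pictures, within the clearances. The tab opening and button travel were judged from pictures and forces only, since neither joint can be read directly.

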